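Check-weigh dry-bath blocks and close them up in their carrier

ROBOT

A 6-joint arm with a two-finger parallel gripper is mounted at the origin on a cart in front of the work surface, level with it; the furniture and walls round the work are solid. World frame = base frame: x ahead of the robot, y to its left, z up, the work surface at z = 0. Lengths are in m, angles in rad, forces in N, time in s.
With the tool pointing down it reaches from about 0.25 to 0.725 m from the base axis. Payload 9.7 kg.
Tool frame: the origin (TCP) lies midway between the tips of the shut fingers; the grasp point (between the pads) lies 19 mm behind it (grip_point_offset is the distance from the TCP to the grasp point, in m); z points along the fingers, y is the line along which they close (so a half turn about z gives the same grasp; the last joint's range is limited). The gripper opens to 85 mm and grips with 20 to 120 N. Pads are 22 mm wide; open, the fingers measure 114 mm over their backs; the gripper's body (76 mm by 85 mm) begins 54 mm behind the grasp point. The pads swing forward as they close: fully open they stand 13 mm farther back than shut.
Start: joints at [-1.197, 0.087, 0.176, 1.66, 0, 1.571], TCP at [0.201, -0.512, 0.231] pointing down, gripper open.
Joint ranges: [-3.13, 3.13], [-0.85, 1.81], [-1.15, 1.24], [-2.2, 2.28], [-1.44, 1.52], [-3.14, 3.14]. Speed limits (rad/s): [2.22, 2.22, 2.57, 3.14, 3.14, 3.14].

INTERFACE

Orientations are given as a unit quaternion [x, y, z, w].
In Python, from station import sense, camera, finish_job, grip_point_offset gives the robot as it stands.
- The arm moves only by the shell command python3 -m inch 'ROWS' [FORCE]. ROWS is text: rows parted by semicolons, each of 7 numbers parted by spaces: the opening, from 0 (shut) to 1 (fully open), then the shift along the tool's x, y, z in units of 40 mm (1.0 is 40 mm), then the turn, a rotation vector about the tool's x, y, z in units of 5 degrees (1.0 is 5 degrees). A call has 1 to 5 rows; each row is the pose to reach, as a shift and turn from the pose commanded when the call began, along the tool's axes at that moment; what a row does not reach only later rows make up. A row lasts 1/8 s, in which the tool goes at most 62.5 mm and 10.7 degrees, less where a joint would pass 70% of its speed; a pose out of reach is approached as far as the arm can. A call with a gripper value outside its range is refused whole. The fingers move at their own pace and stop on an object; FORCE is the grip in N (left out, the last holds). Time passes only in rows, so rows that repeat a pose let the fingers close. It gives the time, the measured TCP pose, the force, the opening and the grip force at its end, in the units of the state.
- sense(): the state, without advancing time (a new reading comes with each control period).
- camera(name): name is "side" or "top"; returns a dict with "img" (420x560x3 uint8, red, green, blue), "range_z" (420x560 float32, m along the optical axis (not along the pixel's ray), 0 where there is no reading), "camera_matrix" (3x3 intrinsics, pixels), "rvec" (rotation vector, rad) and "tvec" (3), from world to camera coordinates, as OpenCV has them. Camera axes: x right, y down, z forward; pixel columns grow to the right and rows downward; lengths in m; the calibration is good to about 2 mm. A picture is of the moment at which its call begins.
- finish_job(): hands the job in; it is judged then, once.
The state is a dict: "time_s": time; "joint_pos": joint angles; "qvel": joint speeds; "tau": joint torques, N m; "tcp_pos": TCP position; "orientation": TCP orientation; "contact_force": force on the tool from outside, world axes, zero at the start; "wrist_torque": the same for the moment, N m; "finger_gap": finger opening in m; "gripper_force": force on a finger pad.
Only numpy, scipy, OpenCV 4.12 (cv2) and the standard library are available. Lean on these libraries where they do the work, as an engineer would, in place of code of your own. Each camera call takes 0.05 s, during which the arm holds its last target. There are 200 camera calls.

TASK

Check-weigh the two or three aluminium heating blocks one at a time, from the longest to the shortest: set each one alone, upright and centred on the balance pan, let go and leave it there to settle for five seconds. Then load the blocks into the carrier in one straight row between its two lines, the longest flush against the end stop and each shorter one butted flush, end face to end face, against the next longer, wells up and with no gaps. Leave the timer, the tally counter and the beaker alone.

Things in the scene. Friction and masses are not known exactly. Their poses are not given: they have to be found in the camera images.
- pan_top (a point): centre of the top face of the round steel pan (132 mm diameter, 6 mm thick) of a white top-pan balance (175 x 150 mm, body 48 mm high); z up, the balance's display faces its -x. Unloaded the pan's top is 66 mm above the bench; it sinks with its load. The balance is fixed to the bench, in a place and yaw that vary
- pan (a joint): how far the sprung pan is pressed down, m: 0 empty, 600 N/m, so 2.5 to 8.5 mm under one block; it stops at 12 mm
- stop (a point): middle of the lower edge of the end stop's face, on top of the carrier's plate. x: level, from the stop along the middle of the row, roughly towards the robot; z up. Carrier: fixed dark steel plate 330 x 90 mm, 6 mm thick; at its far end the stop, an aluminium bar 70 mm wide, 14 thick, 30 high above the plate; 316 mm of free plate before it. Two thin white lines 55 mm apart mark the lane
- block_108_centre (a point): centre (half-way up, 20 mm over the underside) of the loose aluminium heating block 108 mm long, 40 mm wide, 40 mm high, with two rows of 6 round wells on top (flat, they cannot be entered); about 0.42 kg; x along its length, z up. May be absent
- block_90_centre (a point): centre (half-way up, 20 mm over the underside) of the loose aluminium heating block 90 mm long, 40 mm wide, 40 mm high, with two rows of 5 round wells on top (flat, they cannot be entered); about 0.35 kg; x along its length, z up. May be absent
- block_72_centre (a point): centre (half-way up, 20 mm over the underside) of the loose aluminium heating block 72 mm long, 40 mm wide, 40 mm high, with two rows of 4 round wells on top (flat, they cannot be entered); about 0.28 kg; x along its length, z up. May be absent
- block_54_centre (a point): centre (half-way up, 20 mm over the underside) of the loose aluminium heating block 54 mm long, 40 mm wide, 40 mm high, with two rows of 3 round wells on top (flat, they cannot be entered); about 0.21 kg; x along its length, z up. May be absent
- timer: white bench timer, 62 x 62 x 22 mm; origin at the centre of its underside; a bystander, to be left alone
- tally_counter: white hand tally counter, 53 x 46 x 42 mm; origin at the centre of its underside; a bystander, to be left alone
- beaker_100: small glass beaker, 53 mm wide, 68 mm high; origin at the centre of its underside; a bystander, to be left alone

How it is judged:
By the outcome, as a careful person would: the job done as asked, in the order asked, and still so for the second after the job is handed in, with the robot touching nothing.
Of block_108, block_90, block_72, block_54 only 2 to 3 are there at a start; the rules pass over those that are not, and their reading is None.
At some moment in a run one of block_108, block_90, block_72, block_54 may be knocked a few centimetres aside while the robot is not near it.
It also fails if it takes over 210 s, if anything falls off the work surface, if the arm or the gripper's body presses on something with over 40 N, if the wrist force passes 120 N, or if a joint passes its speed limit or range.

## Working session

There is one attempt and no reset: what is moved stays moved. The work goes in short steps, Python scripts to look and compute and a shell command to move; the robot and the scene stay as the last step left them, time stands still between calls to the robot, and variables do not carry over. Pictures are saved under pics/ and viewed, at most 14 in all, crops included, and the job is handed in when it is done.

```bash
mkdir -p pics; ls; python3 - <<'E'
from station import *
import cv2,numpy as np
print(sense()); print(grip_point_offset)
for n in("top","side"):
    c=camera(n); cv2.imwrite(f"pics/{n}0.png",c["img"][:,:,::-1]); np.savez(f"{n}0.npz",**c)
    print(c["camera_matrix"],c["rvec"],c["tvec"])
E
```

```text
pics
{'time_s': 0.0, 'joint_pos': array([-1.19700187e+00,  8.74815297e-02,  1.75156433e-01,  1.65980227e+00,
       -3.72083832e-05,  1.57082356e+00]), 'qvel': array([-7.01500769e-05, -1.67945446e-03, -5.29202222e-04, -1.58983119e-04,
       -2.47827843e-04,  2.58945317e-04]), 'tau': array([-9.66358566e-04, -5.20384848e+01,  4.64803755e+01,  1.63048255e-02,
       -8.28860948e-05, -1.12862415e-05]), 'tcp_pos': array([ 0.2007422 , -0.51181981,  0.23058272]), 'orientation': array([ 9.82587803e-01,  1.85797647e-01, -1.41950273e-04, -6.50472749e-04]), 'contact_force': array([-0.01819513,  0.01402461, -0.18798689]), 'wrist_torque': array([ 0.00543164, -0.01903914, -0.00177344]), 'gripper_force': 0.0, 'finger_gap': 0.08522383467558253}
0.0187
[[466.33063487   0.         280.5002676 ]
 [  0.         466.33063487 211.83014006]
 [  0.           0.           1.        ]] [ 2.20156526 -2.16389376  0.08749514] [-0.05553528  0.56318598  1.31470387]
[[525.66218113   0.         289.03630457]
 [  0.         525.66218113 207.23108631]
 [  0.           0.           1.        ]] [ 0.07474744 -2.61570467  1.67271807] [0.56591471 0.08786288 1.35532211]
```

View pics/top0.png

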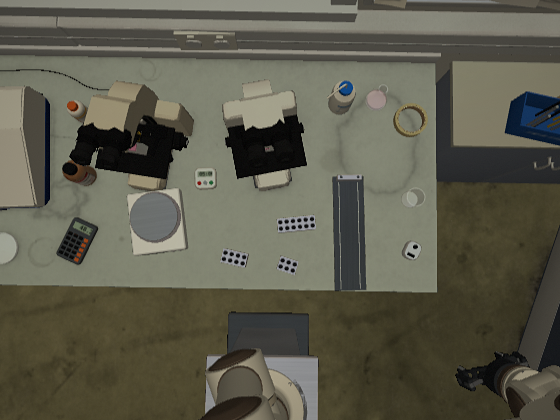

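View pics/side0.png

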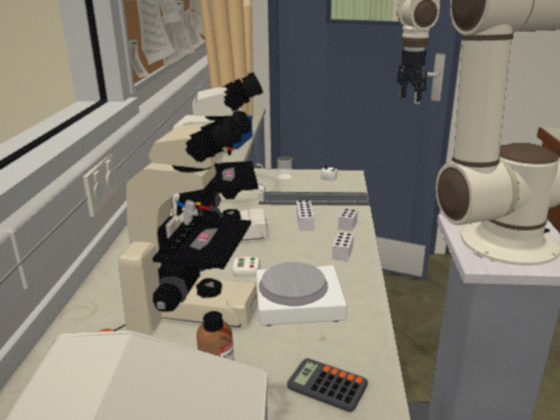

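The top view shows three blocks: 2x6 wells (108) at pixel (296,223), 2x4 (72) at (234,258) and 2x3 (54) at (288,265). The balance pan is at (155,217), and the carrier spans columns 333–366 with its stop at row 177. The side view agrees.

```bash
cat > h.py <<'E'
from station import *
import cv2,numpy as np
from scipy.spatial.transform import Rotation as R
def cloud(c):
    K=c["camera_matrix"];Z=c["range_z"].astype(float);v,u=np.indices(Z.shape)
    P=np.stack([(u-K[0,2])/K[0,0]*Z,(v-K[1,2])/K[1,1]*Z,Z],-1)
    Rm=cv2.Rodrigues(np.asarray(c["rvec"]))[0]
    W=(P-np.ravel(c["tvec"]))@Rm
    W[Z==0]=np.nan
    return W
def clusters(W,lo,hi,box=(0.2,0.8,-0.5,0.6),minn=25):
    m=((W[...,2]>lo)&(W[...,2]<hi)&(W[...,0]>box[0])&(W[...,0]<box[1])&(W[...,1]>box[2])&(W[...,1]<box[3])).astype(np.uint8)
    n,l,s,_=cv2.connectedComponentsWithStats(m,connectivity=4); o=[]
    for i in range(1,n):
        if s[i,4]<minn: continue
        q=W[l==i]; r=cv2.minAreaRect(q[:,:2].astype(np.float32))
        (a,b),(w,h),t=r
        if w<h:w,h,t=h,w,t+90
        t=(t+90)%180-90
        o.append((q[:,:2].mean(0),(a,b),w,h,t,np.median(q[:,2]),len(q)))
    return o
def show(o):
    for k in o: print("mean",np.round(k[0],4),"rect",np.round(k[1],4),"LxW %.3f %.3f yaw %.1f z %.4f n %d"%k[2:])
def goal(x,y,z,yaw):
    """tool-down pose with tool y axis (closing line) at world angle yaw deg; prints units from current pose"""
    s=sense();R0=R.from_quat(s["orientation"]);p=s["tcp_pos"]
    d=R0.inv().apply(np.array([x,y,z])-p)/0.04
    b=None
    for k in(0,180):
        a=np.radians(yaw+k); Y=np.array([np.cos(a),np.sin(a),0]);Zt=np.array([0,0,-1.]);X=np.cross(Y,Zt)
        rv=(R0.inv()*R.from_matrix(np.stack([X,Y,Zt],1))).as_rotvec()
        rv=np.degrees(rv)/5
        if b is None or np.linalg.norm(rv)<np.linalg.norm(b): b=rv
    print("shift",np.round(d,3),"turn",np.round(b,2),"| tcp",np.round(p,4),"t",round(s["time_s"],2),"gap",round(s["finger_gap"],4))
E
python3 - <<'E'
from h import *
for n in("top","side"):
    c=dict(np.load(n+"0.npz"));W=cloud(c);print(n)
    show(clusters(W,0.03,0.048)); print("pan");show(clusters(W,0.058,0.075,minn=200))
    if n=="top":
        g=cv2.cvtColor(c["img"],cv2.COLOR_RGB2GRAY)
        for r in(195,220,245,270):
            cols=[k for k in range(325,375) if g[r,k]>110]
            print(r,[(k,g[r,k],np.round(W[r,k],3)) for k in cols if 330<k<370])
E
```

```text
top
mean [0.6549 0.5006] rect [0.6569 0.5027] LxW 0.056 0.020 yaw -18.5 z 0.0376 n 53
mean [ 0.6746 -0.0641] rect [ 0.6725 -0.0638] LxW 0.028 0.009 yaw 1.0 z 0.0440 n 29
mean [ 0.6683 -0.2401] rect [ 0.6682 -0.24  ] LxW 0.069 0.015 yaw -89.0 z 0.0350 n 132
mean [0.628  0.3164] rect [0.6247 0.322 ] LxW 0.077 0.036 yaw -69.7 z 0.0408 n 95
mean [ 0.6362 -0.0263] rect [ 0.6365 -0.0253] LxW 0.085 0.009 yaw -76.9 z 0.0396 n 60
mean [0.5718 0.2413] rect [0.5622 0.2489] LxW 0.128 0.032 yaw 9.1 z 0.0447 n 165
mean [ 0.6199 -0.4376] rect [ 0.6203 -0.4352] LxW 0.039 0.012 yaw 32.8 z 0.0397 n 30
mean [0.6022 0.3599] rect [0.6014 0.3587] LxW 0.027 0.015 yaw -89.9 z 0.0461 n 31
mean [0.5886 0.383 ] rect [0.5895 0.3835] LxW 0.032 0.011 yaw 7.1 z 0.0464 n 27
mean [ 0.5314 -0.0897] rect [ 0.5315 -0.0901] LxW 0.108 0.040 yaw -83.1 z 0.0398 n 537
mean [0.4744 0.2361] rect [0.4732 0.236 ] LxW 0.062 0.039 yaw -12.3 z 0.0447 n 136
mean [0.4622 0.3608] rect [0.4633 0.3621] LxW 0.028 0.017 yaw 28.1 z 0.0469 n 36
mean [0.4508 0.3039] rect [0.4525 0.3075] LxW 0.111 0.029 yaw -74.0 z 0.0461 n 148
mean [ 0.4688
[... 2667 characters left out ...]
.060 0.040 yaw 71.6 z 0.0397 n 184
mean [ 0.6865 -0.0312] rect [ 0.6871 -0.0331] LxW 0.064 0.023 yaw -78.6 z 0.0453 n 85
mean [0.6456 0.0256] rect [0.6471 0.0245] LxW 0.052 0.016 yaw 18.2 z 0.0389 n 125
mean [0.4292 0.0936] rect [0.4283 0.0859] LxW 0.079 0.040 yaw 77.2 z 0.0398 n 298
mean [0.4676 0.25  ] rect [0.467  0.2508] LxW 0.054 0.015 yaw -71.5 z 0.0471 n 37
mean [0.622  0.3664] rect [0.6011 0.3232] LxW 0.338 0.143 yaw 2.2 z 0.0437 n 2224
mean [0.4619 0.3362] rect [0.4643 0.3369] LxW 0.029 0.019 yaw -45.0 z 0.0473 n 37
pan
mean [0.5388 0.3142] rect [0.5393 0.3091] LxW 0.132 0.130 yaw 44.3 z 0.0660 n 1857
mean [0.7091 0.3378] rect [0.709  0.3363] LxW 0.051 0.049 yaw -14.3 z 0.0618 n 311
```

```bash
python3 - <<'E'
from h import *
W=np.concatenate([cloud(dict(np.load(n+"0.npz"))).reshape(-1,3) for n in("top","side")])
W=W[np.isfinite(W[:,0])]
for zl in(.08,.12,.16,.2,.25):
    for xr in((.5,.54),(.54,.58),(.58,.62),(.62,.66),(.66,.70)):
        m=(W[:,2]>zl)&(W[:,2]<.45)&(W[:,0]>xr[0])&(W[:,0]<xr[1])&(W[:,1]>-.35)&(W[:,1]<.6)
        print(zl,xr,m.sum(),np.unique(np.round(W[m,1],1)))
goal(.5295,-.089,.15,7)
E
```

```text
0.08 (0.5, 0.54) 0 []
0.08 (0.54, 0.58) 0 []
0.08 (0.58, 0.62) 41 [0.3]
0.08 (0.62, 0.66) 4464 [-0.1  0.   0.1  0.2  0.3  0.4  0.5  0.6]
0.08 (0.66, 0.7) 7429 [-0.1  0.   0.1  0.2  0.3  0.4  0.5  0.6]
0.12 (0.5, 0.54) 0 []
0.12 (0.54, 0.58) 0 []
0.12 (0.58, 0.62) 41 [0.3]
0.12 (0.62, 0.66) 3786 [-0.1 -0.   0.1  0.2  0.3  0.4  0.5]
0.12 (0.66, 0.7) 6975 [-0.1 -0.   0.1  0.2  0.3  0.4  0.5]
0.16 (0.5, 0.54) 0 []
0.16 (0.54, 0.58) 0 []
0.16 (0.58, 0.62) 41 [0.3]
0.16 (0.62, 0.66) 3623 [-0.1 -0.   0.1  0.2  0.3  0.4]
0.16 (0.66, 0.7) 6746 [-0.1 -0.   0.1  0.2  0.3  0.4]
0.2 (0.5, 0.54) 0 []
0.2 (0.54, 0.58) 0 []
0.2 (0.58, 0.62) 41 [0.3]
0.2 (0.62, 0.66) 2357 [-0.1  0.   0.3  0.4]
0.2 (0.66, 0.7) 3749 [-0.1 -0.   0.3  0.4]
0.25 (0.5, 0.54) 0 []
0.25 (0.54, 0.58) 0 []
0.25 (0.58, 0.62) 41 [0.3]
0.25 (0.62, 0.66) 2357 [-0.1  0.   0.3  0.4]
0.25 (0.66, 0.7) 3711 [-0.1  0.   0.3  0.4]
shift [11.511 -6.837  2.025] turn [-1.000e-02 -1.000e-02 -1.512e+01] | tcp [ 0.2008 -0.5118  0.2307] t 0.1 gap 0.0853
```

```bash
python3 - <<'E'
from h import *
for n in("top","side"):
    W=cloud(dict(np.load(n+"0.npz"))).reshape(-1,3);W=W[np.isfinite(W[:,0])]
    m=(W[:,2]>.08)&(W[:,2]<.6)&(W[:,0]>.3)&(W[:,0]<.66)&(W[:,1]>.15)&(W[:,1]<.5)
    q=W[m];q=q[np.argsort(q[:,0])];print(n,np.round(q[::max(1,len(q)//12)],3).tolist())
E
python3 -m inch '1 11.5 -6.85 0 0 0 -15.1;1 11.5 -6.85 0 0 0 -15.1;1 11.5 -6.85 0 0 0 -15.1;1 11.5 -6.85 1 0 0 -15.1;1 11.5 -6.85 2 0 0 -15.1' 40
python3 -c "from h import *; goal(.5295,-.089,.1,7)"
```

```text
top [[0.619, 0.311, 0.386], [0.629, 0.324, 0.394], [0.633, 0.36, 0.401], [0.636, 0.259, 0.172], [0.64, 0.328, 0.411], [0.642, 0.363, 0.415], [0.646, 0.336, 0.171], [0.648, 0.318, 0.172], [0.651, 0.364, 0.415], [0.653, 0.35, 0.395], [0.655, 0.302, 0.399], [0.658, 0.316, 0.406], [0.66, 0.286, 0.168]]
side [[0.616, 0.319, 0.38], [0.625, 0.313, 0.397], [0.629, 0.334, 0.402], [0.633, 0.368, 0.406], [0.636, 0.319, 0.416], [0.64, 0.26, 0.168], [0.643, 0.388, 0.381], [0.646, 0.315, 0.169], [0.649, 0.294, 0.169], [0.652, 0.39, 0.394], [0.655, 0.387, 0.384], [0.657, 0.435, 0.162], [0.66, 0.365, 0.169]]
time_s: 0.72
tcp_pos: [0.392, -0.2653, 0.2088]
orientation: [0.791, 0.612, 0.0, 0.001]
contact_force: [1.2, -0.8, -0.7]
finger_gap: 0.0856
gripper_force: 0.0
shift [5.131 2.219 2.72 ] turn [ 0.01  0.01 -4.3 ] | tcp [ 0.392  -0.2653  0.2088] t 0.72 gap 0.0856
```

```bash
python3 -m inch '1 5.13 2.22 2.7 0 0 -4.3;1 5.13 2.22 2.7 0 0 -4.3;1 5.13 2.22 2.7 0 0 -4.3;1 5.13 2.22 2.7 0 0 -4.3;1 5.13 2.22 2.7 0 0 -4.3'
python3 - <<'E'
from h import *
goal(.5295,-.089,.012,7)
c=camera("top");W=cloud(c);show([k for k in clusters(W,0.03,0.048) if k[2]<.12 and .025<k[3]<.045 and k[0][0]<.6])
E
```

```text
time_s: 1.35
tcp_pos: [0.5294, -0.0884, 0.0976]
orientation: [0.663, 0.748, -0.001, -0.002]
contact_force: [-0.1, -0.2, -0.2]
finger_gap: 0.0852
gripper_force: 0.0
shift [-0.019  0.009  2.14 ] turn [-0.05 -0.02 -0.02] | tcp [ 0.5294 -0.0884  0.0976] t 1.35 gap 0.0852
mean [0.4709 0.3534] rect [0.4722 0.352 ] LxW 0.044 0.034 yaw 85.9 z 0.0462 n 92
mean [ 0.4746 -0.4226] rect [ 0.4749 -0.4216] LxW 0.027 0.026 yaw 42.5 z 0.0338 n 60
mean [0.4477 0.3271] rect [0.4452 0.3294] LxW 0.065 0.028 yaw -62.0 z 0.0456 n 86
mean [0.4327 0.0832] rect [0.4326 0.0836] LxW 0.072 0.040 yaw 77.9 z 0.0400 n 371
```

```bash
python3 -m inch '1 0 0 1.2 0 0 0;1 0 0 2.12 0 0 0;1 0 0 2.12 0 0 0;0 0 0 2.12 0 0 0;0 0 0 2.12 0 0 0'
python3 -m inch '0 0 0 0 0 0 0;0 0 0 0 0 0 0;0 0 0 0 0 0 0;0 0 0 0 0 0 0'
python3 -c "from h import *; goal(.5295,-.089,.012,7);s=sense();print(s['contact_force'],s['gripper_force'])"
```

```text
time_s: 2.02
tcp_pos: [0.5305, -0.0919, 0.0181]
orientation: [0.665, 0.747, 0.001, 0.001]
contact_force: [-0.1, 0.5, 0.0]
finger_gap: 0.0517
gripper_force: 0.0
time_s: 2.52
tcp_pos: [0.5303, -0.0918, 0.0177]
orientation: [0.665, 0.747, 0.0, 0.001]
contact_force: [-1.7, -0.0, 5.6]
finger_gap: 0.0394
gripper_force: 41.8
shift [ 0.071 -0.011  0.143] turn [ 0.03  0.01 -0.07] | tcp [ 0.5303 -0.0918  0.0177] t 2.52 gap 0.0394
[-1.66681948 -0.03183178  5.62704113] 41.79900527000427
```

```bash
python3 -m inch '0 0 0 -1.3 0 0 0;0 0 0 -2.7 0 0 0;0 1.5 -0.1 -2.7 0 0 0;0 3 -0.15 -2.7 0 0 0;0 4.5 -0.17 -2.7 0 0 0'
python3 -c "from h import *; goal(.5421,.3041,.12,6.9);s=sense();print(s['contact_force'],s['gripper_force'])"
```

```text
time_s: 3.15
tcp_pos: [0.5013, 0.0881, 0.1243]
orientation: [0.665, 0.747, 0.0, 0.0]
contact_force: [1.4, 0.5, -5.3]
finger_gap: 0.0389
gripper_force: 43.6
shift [5.247 1.633 0.108] turn [ 0.   -0.   -0.06] | tcp [0.5013 0.0881 0.1243] t 3.15 gap 0.0389
[ 1.37785468  0.49401389 -5.29487556] 43.63869309425354
```

```bash
python3 -m inch '0 1.5 0.3 0 0 0 0;0 3 0.8 0 0 0 0;0 4.5 1.3 0 0 0 0;0 5.25 1.63 0 0 0 0;0 5.25 1.63 0 0 0 0'
python3 -m inch '0 0 0 0 0 0 0;0 0 0 0 0 0 0'
python3 -c "from h import *; goal(.5421,.3041,.0775,6.9);s=sense();print(s['contact_force'],s['gripper_force'])"
```

```text
time_s: 3.78
tcp_pos: [0.5422, 0.305, 0.123]
orientation: [0.664, 0.748, -0.0, -0.0]
contact_force: [-0.3, -1.2, -4.3]
finger_gap: 0.0394
gripper_force: 43.7
time_s: 4.03
tcp_pos: [0.5423, 0.3018, 0.1241]
orientation: [0.665, 0.747, -0.0, 0.0]
contact_force: [-0.0, 0.8, -5.6]
finger_gap: 0.0393
gripper_force: 43.7
shift [5.700e-02 1.000e-03 1.165e+00] turn [-0.    0.   -0.06] | tcp [0.5423 0.3018 0.1241] t 4.03 gap 0.0393
[-0.0138936   0.78490361 -5.57647275] 43.652833700180054
```

```bash
python3 -m inch '0 0.055 0 0.5 0 0 0;0 0.055 0 0.95 0 0 0;0 0.055 0 1.08 0 0 0;0 0.055 0 1.16 0 0 0;0 0.055 0 1.16 0 0 0'
python3 -m inch '0 0 0 0 0 0 0;0 0 0 0 0 0 0'
python3 -c "from h import *; goal(.5421,.3041,.0775,6.9);s=sense();print(s['contact_force'],s['gripper_force'])"
```

```text
time_s: 4.65
tcp_pos: [0.5423, 0.3048, 0.0781]
orientation: [0.665, 0.747, 0.0, 0.0]
contact_force: [-0.8, -1.8, -1.0]
finger_gap: 0.0392
gripper_force: 44.1
time_s: 4.9
tcp_pos: [0.5424, 0.305, 0.078]
orientation: [0.665, 0.747, 0.0, 0.0]
contact_force: [0.2, -1.4, -1.3]
finger_gap: 0.0394
gripper_force: 44.1
shift [-0.021 -0.011  0.013] turn [ 0.01 -0.   -0.05] | tcp [0.5424 0.305  0.078 ] t 4.9 gap 0.0394
[ 0.24867482 -1.42646178 -1.26446906] 44.07345414161682
```

```bash
python3 -m inch '0.9 0 0 0.03 0 0 0;0.9 0 0 0.03 0 0 0;0.9 0 0 0.03 0 0 0;0.9 0 0 0.03 0 0 0'
python3 -m inch '0.9 0 0 -0.4 0 0 0;0.9 0 0 -1 0 0 0;0.9 0 0 -2 0 0 0;0.9 -2 -1 -2 0 0 0;0.9 -3.5 -1.5 -2 0 0 0'
python3 - <<'E'
from h import *
s=sense();print(s['contact_force'],s['finger_gap'])
for n in("top","side"):
    c=camera(n);W=cloud(c);cv2.imwrite(f"pics/{n}1.png",c["img"][:,:,::-1])
    show(clusters(W,0.09,0.107,box=(.4,.615,.15,.45)))
    print('pan');show(clusters(W,0.052,0.0635,box=(.4,.615,.15,.45)));print('b')
    show([k for k in clusters(W,0.034,0.048) if k[2]<.12 and .025<k[3]<.045 and k[0][0]<.6 and k[0][1]>-.35])
E
```

```text
time_s: 5.4
tcp_pos: [0.5422, 0.305, 0.0764]
orientation: [0.665, 0.747, 0.0, 0.0]
contact_force: [-0.2, -0.2, 0.1]
finger_gap: 0.077
gripper_force: 0.0
time_s: 6.02
tcp_pos: [0.5053, 0.1849, 0.1579]
orientation: [0.664, 0.747, 0.001, 0.001]
contact_force: [0.8, -0.2, 0.7]
finger_gap: 0.0769
gripper_force: 0.0
[ 0.75218511 -0.16231124  0.65818702] 0.0768954897445302
pan
b
mean [0.4327 0.0838] rect [0.4327 0.0836] LxW 0.072 0.040 yaw 77.6 z 0.0400 n 364
mean [ 0.4143 -0.067 ] rect [ 0.4143 -0.0669] LxW 0.053 0.039 yaw 72.6 z 0.0399 n 271
mean [0.5406 0.3173] rect [0.5411 0.3096] LxW 0.111 0.040 yaw -83.3 z 0.0983 n 625
pan
mean [0.5383 0.3213] rect [0.5387 0.3126] LxW 0.132 0.128 yaw 8.1 z 0.0583 n 1263
b
mean [ 0.4103 -0.0597] rect [ 0.4101 -0.0637] LxW 0.061 0.041 yaw 72.5 z 0.0397 n 158
mean [0.4291 0.0912] rect [0.4283 0.0843] LxW 0.082 0.040 yaw 78.1 z 0.0398 n 269
```

View pics/side1.png

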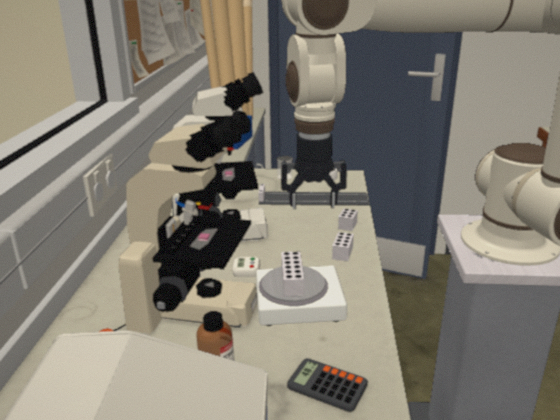

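The 108 block stands upright and centred on the pan at about (292,266), and the gripper is clear of it. Waiting out the settling time.

```bash
for i in 1 2 3 4 5 6 7 8; do python3 -m inch '1 0 0 0 0 0 0;1 0 0 0 0 0 0;1 0 0 0 0 0 0;1 0 0 0 0 0 0;1 0 0 0 0 0 0' >/dev/null; done
python3 - <<'E'
from h import *
c=camera("side");W=cloud(c)
show(clusters(W,0.09,0.107,box=(.4,.615,.15,.45)))
c=camera("top");W=cloud(c)
show([k for k in clusters(W,0.034,0.048) if k[2]<.12 and .025<k[3]<.045 and k[0][0]<.6 and k[0][1]>-.35])
goal(.5422,.305,.13,6.9)
E
```

```text
mean [0.5407 0.3172] rect [0.5413 0.3094] LxW 0.114 0.040 yaw -83.4 z 0.0983 n 619
mean [0.4326 0.0833] rect [0.4326 0.0836] LxW 0.072 0.040 yaw 77.9 z 0.0399 n 366
mean [ 0.4143 -0.0671] rect [ 0.4144 -0.0668] LxW 0.053 0.039 yaw 72.5 z 0.0405 n 266
shift [2.86  1.257 0.657] turn [-0.    0.   -0.05] | tcp [0.5055 0.1856 0.1563] t 11.22 gap 0.0852
```

```bash
python3 -m inch '1 1.5 0.65 0.3 0 0 0;1 2.86 1.26 0.65 0 0 0;1 2.86 1.26 0.65 0 0 0;1 2.86 1.26 1.3 0 0 0;1 2.86 1.26 2.0 0 0 0'
python3 -m inch '0 0 0 0 0 0 0;0 0 0 0 0 0 0;0 0 0 0 0 0 0;0 0 0 0 0 0 0;0 0 0 0 0 0 0'
python3 -c "from h import *; goal(.53,-.092,.13,6.9);s=sense();print(s['contact_force'],s['gripper_force'])"
```

```text
time_s: 11.85
tcp_pos: [0.5425, 0.3047, 0.0764]
orientation: [0.665, 0.747, 0.0, 0.0]
contact_force: [0.3, -0.1, -0.5]
finger_gap: 0.0855
gripper_force: 0.0
time_s: 12.48
tcp_pos: [0.543, 0.3051, 0.0771]
orientation: [0.665, 0.747, 0.001, 0.0]
contact_force: [2.7, -1.3, 1.1]
finger_gap: 0.0388
gripper_force: 48.2
shift [-9.824 -1.464 -1.328] turn [ 0.02 -0.   -0.06] | tcp [0.543  0.3051 0.0771] t 12.47 gap 0.0388
[ 2.65830189 -1.2577669   1.102635  ] 48.22596609592438
```

```bash
python3 -m inch '0 0 0 -0.7 0 0 0;0 0 0 -1.4 0 0 0;0 -1.4 -0.6 -1.4 0 0 0;0 -2.9 -1.3 -1.4 0 0 0;0 -4.4 -1.7 -1.4 0 0 0'
python3 -m inch '0 -1.5 0 0 0 0 0;0 -3 0.1 0 0 0 0;0 -4.5 0.2 0 0 0 0;0 -5.4 0.24 0 0 0 0;0 -5.4 0.24 0 0 0 0'
python3 -c "from h import *; goal(.53,-.092,.0195,6.9);s=sense();print(s['contact_force'],s['gripper_force'])"
```

```text
time_s: 13.1
tcp_pos: [0.494, 0.1242, 0.1315]
orientation: [0.665, 0.747, -0.001, -0.001]
contact_force: [1.0, -0.6, -4.3]
finger_gap: 0.0392
gripper_force: 47.5
time_s: 13.72
tcp_pos: [0.5297, -0.0901, 0.1313]
orientation: [0.666, 0.746, -0.001, -0.001]
contact_force: [0.4, 0.6, -4.9]
finger_gap: 0.039
gripper_force: 47.6
shift [-0.05   0.008  2.796] turn [-0.02 -0.   -0.09] | tcp [ 0.5297 -0.0901  0.1313] t 13.72 gap 0.039
[ 0.43353204  0.60018104 -4.859533  ] 47.57987380027771
```

```bash
python3 -m inch '0 0 0 1.4 0 0 0;0 0 0 2.5 0 0 0;0 0 0 2.7 0 0 0;0 0 0 2.8 0 0 0;0 0 0 2.82 0 0 0'
python3 -m inch '1 0 0 0 0 0 0;1 0 0 0 0 0 0;1 0 0 0 0 0 0;1 0 0 0 0 0 0'
python3 -m inch '1 0 0 -1.2 0 0 0;1 0 0 -2.5 0 0 0;1 1.4 0 -2.5 0 0 0'
python3 -c "from h import *; goal(.4315,.0838,.1,-12.2);s=sense();print(s['contact_force'],s['gripper_force'])"
```

```text
time_s: 14.35
tcp_pos: [0.5311, -0.0878, 0.0213]
orientation: [0.665, 0.747, 0.001, 0.001]
contact_force: [-0.6, -0.7, -4.5]
finger_gap: 0.039
gripper_force: 47.5
time_s: 14.85
tcp_pos: [0.5303, -0.0879, 0.0198]
orientation: [0.665, 0.747, 0.0, 0.0]
contact_force: [0.7, -0.1, 0.4]
finger_gap: 0.0854
gripper_force: 0.0
time_s: 15.22
tcp_pos: [0.526, -0.0339, 0.124]
orientation: [0.667, 0.745, 0.002, 0.003]
contact_force: [1.4, -0.0, -0.9]
finger_gap: 0.0855
gripper_force: 0.0
shift [ 3.188 -2.026  0.579] turn [0.08 0.01 3.71] | tcp [ 0.526  -0.0339  0.124 ] t 15.22 gap 0.0855
[ 1.4079819  -0.02399491 -0.93013596] 0.0
```

```bash
python3 -m inch '1 1.5 -1 0.3 0 0 2;1 3.1 -2.03 0.55 0 0 3.7;1 3.1 -2.03 0.55 0 0 3.7;1 3.1 -2.03 0.55 0 0 3.7'
python3 - <<'E'
from h import *
c=camera("side");W=cloud(c)
show([k for k in clusters(W,0.034,0.048) if k[2]<.12 and .025<k[3]<.045 and k[0][0]<.6 and k[0][1]>-.35])
goal(.4315,.0838,.018,-12.2)
E
```

```text
time_s: 15.72
tcp_pos: [0.4278, 0.0825, 0.0976]
orientation: [0.776, 0.631, 0.0, 0.0]
contact_force: [0.8, 0.0, -0.2]
finger_gap: 0.0852
gripper_force: 0.0
mean [ 0.5291 -0.0764] rect [ 0.5294 -0.0798] LxW 0.114 0.040 yaw -83.8 z 0.0400 n 271
mean [ 0.4109 -0.059 ] rect [ 0.4095 -0.065 ] LxW 0.059 0.039 yaw 71.8 z 0.0399 n 160
mean [0.4292 0.0917] rect [0.4287 0.086 ] LxW 0.078 0.040 yaw 77.8 z 0.0401 n 271
shift [0.061 0.058 1.995] turn [ 0.01 -0.    0.09] | tcp [0.4287 0.0819 0.0978] t 15.78 gap 0.0853
```

```bash
python3 -m inch '1 0.05 0.05 1 0 0 0.1;1 0.05 0.05 2.0 0 0 0.1;1 0.05 0.05 2.0 0 0 0.1;0 0.05 0.05 2.0 0 0 0.1;0 0.05 0.05 2.0 0 0 0.1'
python3 -m inch '0 0 0 0 0 0 0;0 0 0 0 0 0 0;0 0 0 0 0 0 0;0 0 0 0 0 0 0'
python3 -c "from h import *; goal(.4315,.0838,.13,-12.2);s=sense();print(s['contact_force'],s['gripper_force'])"
```

```text
time_s: 16.4
tcp_pos: [0.4323, 0.083, 0.0193]
orientation: [0.779, 0.627, 0.001, 0.001]
contact_force: [-0.4, -0.3, 1.4]
finger_gap: 0.0518
gripper_force: 0.0
time_s: 16.9
tcp_pos: [0.4319, 0.0832, 0.0191]
orientation: [0.779, 0.627, 0.001, 0.001]
contact_force: [-0.1, -1.9, 5.9]
finger_gap: 0.0392
gripper_force: 41.1
shift [ 0.015 -0.007 -2.773] turn [ 0.03 -0.01 -0.03] | tcp [0.4319 0.0832 0.0191] t 16.9 gap 0.0392
[-0.06924562 -1.86099482  5.91312817] 41.065762639045715
```

```bash
python3 -m inch '0 0 0 -1.3 0 0 0;0 0 0 -2.6 0 0 0;0 0 0 -2.7 0 0 0'
python3 -c "from h import *; goal(.5422,.3055,.125,-12.2);s=sense();print(s['contact_force'],s['gripper_force'])"
```

```text
time_s: 17.27
tcp_pos: [0.4329, 0.0834, 0.1296]
orientation: [0.779, 0.627, 0.003, 0.002]
contact_force: [0.6, 0.7, -3.7]
finger_gap: 0.0392
gripper_force: 43.1
shift [6.007 1.48  0.14 ] turn [ 0.07 -0.03 -0.03] | tcp [0.4329 0.0834 0.1296] t 17.27 gap 0.0392
[ 0.58596481  0.71417059 -3.69303918] 43.0915492773056
```

```bash
python3 -m inch '0 1.5 0.3 0 0 0 0;0 3 0.7 0 0 0 0;0 4.5 1.1 0 0 0 0;0 6 1.47 0.1 0 0 0;0 6 1.47 0.1 0 0 0'
python3 -m inch '0 0 0 0 0 0 0;0 0 0 0 0 0 0'
python3 -c "from h import *; goal(.5422,.3055,.0805,-12.2)"
```

```text
time_s: 17.9
tcp_pos: [0.5397, 0.3078, 0.1169]
orientation: [0.778, 0.628, -0.003, -0.001]
contact_force: [-1.1, 0.2, -3.4]
finger_gap: 0.0395
gripper_force: 42.9
time_s: 18.15
tcp_pos: [0.5395, 0.3039, 0.1219]
orientation: [0.779, 0.626, 0.0, 0.0]
contact_force: [-0.1, 0.1, -3.6]
finger_gap: 0.0395
gripper_force: 42.9
shift [0.054 0.056 1.034] turn [ 0.   -0.   -0.04] | tcp [0.5395 0.3039 0.1219] t 18.15 gap 0.0395
```

```bash
python3 -m inch '0 0.055 0.055 0.5 0 0 0;0 0.055 0.055 0.9 0 0 0;0 0.055 0.055 1.03 0 0 0;0 0.055 0.055 1.05 0 0 0;0 0.055 0.055 1.05 0 0 0'
python3 -m inch '0 0 0 0 0 0 0'
python3 -m inch '0.9 0 0 0 0 0 0;0.9 0 0 0 0 0 0;0.9 0 0 0 0 0 0;0.9 0 0 0 0 0 0'
python3 -m inch '0.9 0 0 -0.5 0 0 0;1 0 0 -1.2 0 0 0;1 0 0 -2 0 0 0;1 -2 -1 -2 0 0 0;1 -3.5 -1.5 -2 0 0 0'
python3 - <<'E'
from h import *
c=camera("side");W=cloud(c)
show(clusters(W,0.09,0.11,box=(.4,.615,.15,.45)));show(clusters(W,0.054,0.066,box=(.4,.615,.15,.45)))
E
for i in 1 2 3 4 5 6 7 8; do python3 -m inch '1 0 0 0 0 0 0;1 0 0 0 0 0 0;1 0 0 0 0 0 0;1 0 0 0 0 0 0;1 0 0 0 0 0 0' >/dev/null; done
python3 - <<'E'
from h import *
c=camera("side");W=cloud(c)
show(clusters(W,0.09,0.11,box=(.4,.615,.15,.45)))
c=camera("top");W=cloud(c)
show([k for k in clusters(W,0.034,0.048) if k[2]<.12 and .025<k[3]<.045 and k[0][0]<.6 and k[0][1]>-.35])
goal(.5422,.305,.125,-12.2)
E
```

```text
time_s: 18.77
tcp_pos: [0.5426, 0.3066, 0.0801]
orientation: [0.779, 0.627, 0.0, 0.0]
contact_force: [-1.0, -0.6, 1.1]
finger_gap: 0.039
gripper_force: 43.4
time_s: 18.9
tcp_pos: [0.5427, 0.3067, 0.0801]
orientation: [0.779, 0.627, 0.0, 0.0]
contact_force: [-1.2, -0.3, -0.3]
finger_gap: 0.0393
gripper_force: 43.4
time_s: 19.4
tcp_pos: [0.5425, 0.3066, 0.0795]
orientation: [0.779, 0.627, 0.0, -0.0]
contact_force: [-0.8, -0.8, -0.6]
finger_gap: 0.0767
gripper_force: 0.0
time_s: 20.02
tcp_pos: [0.4683, 0.2051, 0.1594]
orientation: [0.779, 0.627, 0.0, 0.0]
contact_force: [0.1, -1.1, 0.7]
finger_gap: 0.0854
gripper_force: 0.0
mean [0.542 0.316] rect [0.5416 0.3093] LxW 0.076 0.041 yaw 78.0 z 0.1006 n 482
mean [0.5359 0.3256] rect [0.5385 0.3119] LxW 0.130 0.127 yaw 5.6 z 0.0609 n 1290
mean [0.542  0.3165] rect [0.542  0.3093] LxW 0.076 0.041 yaw 77.6 z 0.1007 n 483
mean [ 0.5334 -0.0856] rect [ 0.5335 -0.086 ] LxW 0.108 0.040 yaw -83.1 z 0.0401 n 538
mean [ 0.4144 -0.0667] rect [ 0.4144 -0.0668] LxW 0.053 0.039 yaw 72.5 z 0.0405 n 264
shift [2.817 1.257 0.863] turn [ 0.   -0.   -0.03] | tcp [0.469  0.2057 0.1595] t 25.18 gap 0.0851
```

```bash
python3 -m inch '1 1.4 0.6 0.3 0 0 0;1 2.82 1.29 0.8 0 0 0;1 2.83 1.29 0.8 0 0 0;1 2.83 1.29 1.5 0 0 0;1 2.83 1.29 1.99 0 0 0'
python3 -m inch '0 0 0 0 0 0 0;0 0 0 0 0 0 0;0 0 0 0 0 0 0;0 0 0 0 0 0 0;0 0 0 0 0 0 0'
python3 -m inch '0 0 0 -0.6 0 0 0;0 0 0 -1.2 0 0 0;0 -1.4 -0.6 -1.2 0 0 0;0 -2.9 -1 -1.2 0 0 0;0 -4.4 -1.3 -1.2 0 0 0'
python3 -m inch '0 -1.5 -0.2 0 0 0 0;0 -1.5 -0.2 0 0 0 0;0 -1.5 -0.2 0 0 0 0'
python3 -c "from h import *; goal(.432,.083,.019,-12.2);s=sense();print(s['contact_force'],s['gripper_force'])"
```

```text
time_s: 25.8
tcp_pos: [0.5432, 0.3048, 0.0792]
orientation: [0.779, 0.627, -0.0, -0.0]
contact_force: [-0.5, 0.3, -0.4]
finger_gap: 0.0854
gripper_force: 0.0
time_s: 26.42
tcp_pos: [0.544, 0.3053, 0.0805]
orientation: [0.779, 0.627, 0.001, 0.0]
contact_force: [0.3, -1.3, 0.7]
finger_gap: 0.039
gripper_force: 47.8
time_s: 27.05
tcp_pos: [0.4536, 0.1431, 0.1273]
orientation: [0.779, 0.627, -0.0, -0.0]
contact_force: [1.3, -0.6, -2.5]
finger_gap: 0.0387
gripper_force: 47.3
time_s: 27.42
tcp_pos: [0.4345, 0.0875, 0.1279]
orientation: [0.779, 0.626, 0.0, -0.0]
contact_force: [-0.3, 0.8, -3.7]
finger_gap: 0.0386
gripper_force: 47.3
shift [-0.126 -0.038  2.722] turn [ 0.   -0.   -0.04] | tcp [0.4345 0.0875 0.1279] t 27.43 gap 0.0386
[-0.27913592  0.77131513 -3.74745029] 47.317859530448914
```

```bash
python3 -m inch '0 0 0 1.4 0 0 0;0 0 0 2.4 0 0 0;0 0 0 2.6 0 0 0;0 0 0 2.7 0 0 0;0 0 0 2.7 0 0 0'
python3 -m inch '1 0 0 0 0 0 0;1 0 0 0 0 0 0;1 0 0 0 0 0 0;1 0 0 0 0 0 0'
python3 -m inch '1 0 0 -1.2 0 0 0;1 0 0 -2.2 0 0 0;1 -1.4 0 -2.2 0 0 0'
python3 -c "from h import *; goal(.4132,-.0665,.1,-17.5);s=sense();print(s['contact_force'],s['gripper_force'])"
```

```text
time_s: 28.05
tcp_pos: [0.4355, 0.0884, 0.0216]
orientation: [0.779, 0.627, 0.001, 0.0]
contact_force: [-0.8, 1.0, -3.2]
finger_gap: 0.0389
gripper_force: 47.3
time_s: 28.55
tcp_pos: [0.4345, 0.0875, 0.02]
orientation: [0.779, 0.627, 0.0, 0.0]
contact_force: [-0.2, -0.3, 0.5]
finger_gap: 0.0854
gripper_force: 0.0
time_s: 28.92
tcp_pos: [0.4245, 0.0342, 0.1111]
orientation: [0.778, 0.629, 0.002, 0.001]
contact_force: [0.2, -0.7, -1.2]
finger_gap: 0.0855
gripper_force: 0.0
shift [-2.521  0.25   0.274] turn [ 0.06 -0.02  1.08] | tcp [0.4245 0.0342 0.1111] t 28.93 gap 0.0855
[ 0.24746616 -0.74738047 -1.20601885] 0.0
```

```bash
python3 -m inch '1 -1.4 0.15 0.25 0 0 1;1 -2.5 0.25 0.25 0 0 1.1;1 -2.5 0.25 0.25 0 0 1.1;1 -2.5 0.25 0.25 0 0 1.1'
python3 - <<'E'
from h import *
c=camera("side");W=cloud(c)
show([k for k in clusters(W,0.034,0.048) if k[2]<.12 and .025<k[3]<.045 and k[0][0]<.6 and k[0][1]>-.35])
goal(.4132,-.0665,.019,-17.5)
E
```

```text
time_s: 29.42
tcp_pos: [0.4108, -0.0669, 0.098]
orientation: [0.809, 0.588, 0.0, -0.0]
contact_force: [0.3, 1.4, 0.8]
finger_gap: 0.0854
gripper_force: 0.0
mean [ 0.5288 -0.0756] rect [ 0.5294 -0.0816] LxW 0.114 0.040 yaw -83.8 z 0.0401 n 271
mean [ 0.4103 -0.0602] rect [ 0.4103 -0.0629] LxW 0.061 0.040 yaw 74.2 z 0.0396 n 158
mean [0.4353 0.0972] rect [0.4347 0.0918] LxW 0.079 0.040 yaw 77.4 z 0.0400 n 280
shift [0.016 0.055 1.973] turn [-0.   -0.   -0.07] | tcp [ 0.4109 -0.0664  0.0979] t 29.48 gap 0.0852
```

```bash
python3 -m inch '1 0 0.055 1 0 0 0;1 0 0.055 1.97 0 0 0;1 0 0.055 1.97 0 0 0;0 0 0.055 1.97 0 0 0;0 0 0.055 1.97 0 0 0'
python3 -m inch '0 0 0 0 0 0 0;0 0 0 0 0 0 0;0 0 0 0 0 0 0;0 0 0 0 0 0 0'
python3 -c "from h import *; goal(.4315,.0838,.13,-17.5);s=sense();print(s['contact_force'],s['gripper_force'])"
python3 -m inch '0 0 0 -1.3 0 0 0;0 0 0 -2.6 0 0 0;0 0 0 -2.7 0 0 0'
python3 -c "from h import *; goal(.5422,.3055,.125,-17.5);s=sense();print(s['contact_force'],s['gripper_force'])"
```

```text
time_s: 30.1
tcp_pos: [0.414, -0.0675, 0.0209]
orientation: [0.808, 0.589, 0.001, 0.001]
contact_force: [-0.4, -0.8, 0.0]
finger_gap: 0.0518
gripper_force: 0.0
time_s: 30.6
tcp_pos: [0.4138, -0.0677, 0.0206]
orientation: [0.808, 0.589, 0.001, 0.001]
contact_force: [-1.0, 1.3, 5.9]
finger_gap: 0.0393
gripper_force: 40.9
shift [ 3.742 -0.734 -2.734] turn [ 0.03 -0.01 -0.07] | tcp [ 0.4138 -0.0677  0.0206] t 30.6 gap 0.0393
[-0.97620157  1.32661096  5.86912508] 40.85094451904297
time_s: 30.98
tcp_pos: [0.4148, -0.068, 0.1313]
orientation: [0.808, 0.589, 0.002, 0.002]
contact_force: [1.1, 0.7, -3.5]
finger_gap: 0.0391
gripper_force: 42.0
shift [9.865 0.165 0.167] turn [ 0.07 -0.01 -0.08] | tcp [ 0.4148 -0.068   0.1313] t 30.98 gap 0.0391
[ 1.073455    0.65812737 -3.45622609] 41.97917819023132
```

```bash
python3 -m inch '0 1.5 0 0 0 0 0;0 3 0 0 0 0 0;0 4.5 0 0 0 0 0;0 6 0 0 0 0 0;0 7.5 0 0.1 0 0 0'
python3 -m inch '0 1.2 0.05 0 0 0 0;0 2.35 0.15 0 0 0 0;0 2.35 0.15 0 0 0 0;0 2.35 0.15 0 0 0 0;0 2.35 0.15 0 0 0 0'
python3 -c "from h import *; goal(.5422,.305,.0832,-17.5)"
```

```text
time_s: 31.6
tcp_pos: [0.5051, 0.2199, 0.1225]
orientation: [0.808, 0.589, -0.0, 0.0]
contact_force: [1.6, -0.2, -1.5]
finger_gap: 0.0392
gripper_force: 41.9
time_s: 32.22
tcp_pos: [0.5393, 0.3045, 0.1231]
orientation: [0.809, 0.588, -0.0, 0.0]
contact_force: [0.1, -0.9, -2.0]
finger_gap: 0.0387
gripper_force: 41.9
shift [0.034 0.066 0.998] turn [-0.    0.   -0.08] | tcp [0.5393 0.3045 0.1231] t 32.23 gap 0.0387
```

```bash
python3 -m inch '0 0.035 0.065 0.5 0 0 0;0 0.035 0.065 0.9 0 0 0;0 0.035 0.065 0.98 0 0 0;0 0.035 0.065 1.01 0 0 0;0 0.035 0.065 1.01 0 0 0'
python3 -m inch '0 0 0 0 0 0 0'
python3 -m inch '0.9 0 0 0 0 0 0;0.9 0 0 0 0 0 0;0.9 0 0 0 0 0 0;0.9 0 0 0 0 0 0'
python3 -m inch '0.9 0 0 -0.5 0 0 0;1 0 0 -1.2 0 0 0;1 0 0 -2 0 0 0;1 -2 -0.5 -2 0 0 0;1 -3.5 -0.7 -2 0 0 0'
python3 - <<'E'
from h import *
c=camera("side");W=cloud(c);cv2.imwrite("pics/side2.png",c["img"][180:330,220:420,::-1].repeat(3,0).repeat(3,1))
show(clusters(W,0.09,0.11,box=(.4,.615,.15,.45)));show(clusters(W,0.054,0.066,box=(.4,.615,.15,.45)))
E
for i in 1 2 3 4 5 6 7 8; do python3 -m inch '1 0 0 0 0 0 0;1 0 0 0 0 0 0;1 0 0 0 0 0 0;1 0 0 0 0 0 0;1 0 0 0 0 0 0' >/dev/null; done
python3 - <<'E'
from h import *
c=camera("side");W=cloud(c)
show(clusters(W,0.09,0.11,box=(.4,.615,.15,.45)))
c=camera("top");W=cloud(c);np.savez("top3.npz",**c)
show([k for k in clusters(W,0.034,0.048) if k[2]<.12 and .025<k[3]<.045 and k[0][0]<.6 and k[0][1]>-.35])
print("stop");show([k for k in clusters(W,0.030,0.042,box=(.64,.69,-.29,-.19))])
# carrier plate edges: dark plate mask
g=cv2.cvtColor(c["img"],cv2.COLOR_RGB2GRAY)
m=((g<90)&(W[...,0]>.36)&(W[...,0]<.655)&(W[...,1]>-.31)&(W[...,1]<-.17)).astype(np.uint8)
n,l,s,_=cv2.connectedComponentsWithStats(cv2.morphologyEx(m,cv2.MORPH_CLOSE,np.ones((3,3))));i=1+np.argmax(s[1:,4]);show([(W[l==i][:,:2].mean(0),)+cv2.minAreaRect(W[l==i][:,:2].astype(np.float32))[:1]+tuple(cv2.minAreaRect(W[l==i][:,:2].astype(np.float32))[1])+(cv2.minAreaRect(W[l==i][:,:2].astype(np.float32))[2],np.median(W[l==i][:,2]),s[i,4])])
rows=np.where((l==i).any(1))[0][5:-5]
L=np.array([W[r,np.where(l[r]==i)[0][[0,-1]]].mean(0) for r in rows]);p=np.polyfit(L[:,0],L[:,1],1);print("mid y=",p,"yaw",np.degrees(np.arctan(p[0])))
goal(.531,-.087,.125,6.9)
E
```

```text
time_s: 32.85
tcp_pos: [0.5425, 0.3061, 0.0832]
orientation: [0.808, 0.589, 0.0, 0.0]
contact_force: [-0.8, -2.0, 0.8]
finger_gap: 0.0395
gripper_force: 42.2
time_s: 32.98
tcp_pos: [0.5426, 0.3062, 0.0832]
orientation: [0.808, 0.589, 0.0, 0.0]
contact_force: [-1.2, -0.7, 0.1]
finger_gap: 0.0394
gripper_force: 42.2
time_s: 33.48
tcp_pos: [0.5424, 0.306, 0.0827]
orientation: [0.808, 0.589, -0.0, 0.0]
contact_force: [-0.2, 0.1, -0.3]
finger_gap: 0.0768
gripper_force: 0.0
time_s: 34.1
tcp_pos: [0.4803, 0.1966, 0.1626]
orientation: [0.808, 0.589, 0.0, 0.0]
contact_force: [0.1, -0.8, 0.9]
finger_gap: 0.0853
gripper_force: 0.0
mean [0.5415 0.315 ] rect [0.5413 0.3085] LxW 0.058 0.041 yaw 73.1 z 0.1027 n 413
mean [0.5366 0.3258] rect [0.5381 0.3131] LxW 0.130 0.126 yaw 6.9 z 0.0633 n 1309
mean [0.5414 0.3152] rect [0.5413 0.3089] LxW 0.057 0.041 yaw 73.4 z 0.1028 n 421
mean [ 0.5333 -0.0857] rect [ 0.5335 -0.086 ] LxW 0.108 0.040 yaw -83.4 z 0.0402 n 535
mean [0.4388 0.0893] rect [0.4388 0.0895] LxW 0.072 0.040 yaw 77.6 z 0.0402 n 369
stop
mean [ 0.6682 -0.239 ] rect [ 0.6681 -0.2399] LxW 0.069 0.015 yaw -88.0 z 0.0362 n 129
mean [nan nan] rect [ 0.5087 -0.2458] LxW 0.297 0.089 yaw 1.9 z nan n 3213
mid y= [ 0.02752916 -0.25831478] yaw 1.5769065054505809
shift [-6.381  3.373  0.943] turn [-0.    0.   -4.95] | tcp [0.4809 0.1973 0.1627] t 39.25 gap 0.0854
```

View pics/side2.png

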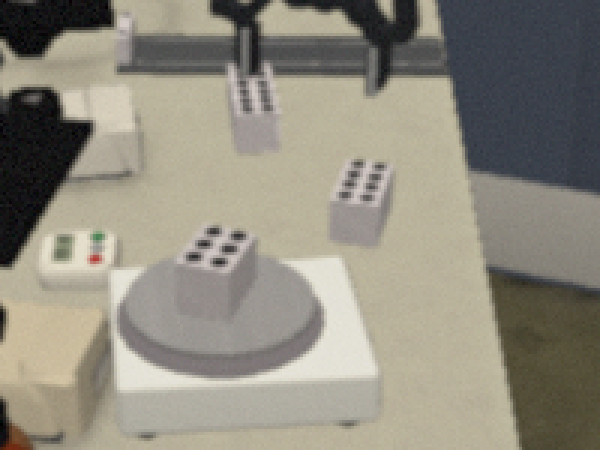

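All three blocks are weighed. In the picture the 54 is upright at the centre of the pan, the 108 and 72 are on the bench, and the carrier is behind. Now loading.

```bash
python3 -m inch '1 -1.4 0.7 0.3 0 0 -1.5;1 -2.8 1.4 0.6 0 0 -3;1 -4.2 2.2 0.9 0 0 -4.5;1 -5.6 3 0.9 0 0 -4.95;1 -6.38 3.4 0.9 0 0 -4.95'
python3 -m inch '1 0 0 0 0 0 0;1 0 0 0 0 0 0'
python3 -c "from h import *; goal(.532,-.0862,.020,6.7)"
```

```text
time_s: 39.88
tcp_pos: [0.5321, -0.0899, 0.1265]
orientation: [0.664, 0.748, -0.0, 0.0]
contact_force: [0.6, 0.7, -0.2]
finger_gap: 0.0855
gripper_force: 0.0
time_s: 40.12
tcp_pos: [0.5319, -0.0871, 0.1266]
orientation: [0.664, 0.748, 0.0, -0.0]
contact_force: [-0.6, -0.7, 0.1]
finger_gap: 0.0853
gripper_force: 0.0
shift [0.021 0.005 2.666] turn [-0.   -0.    0.03] | tcp [ 0.5319 -0.0871  0.1266] t 40.12 gap 0.0853
```

```bash
python3 -m inch '1 0 0 1.4 0 0 0;1 0 0 2.65 0 0 0;1 0 0 2.65 0 0 0;0 0 0 2.65 0 0 0;0 0 0 2.65 0 0 0'
python3 -m inch '0 0 0 0 0 0 0;0 0 0 0 0 0 0;0 0 0 0 0 0 0;0 0 0 0 0 0 0'
python3 -m inch '0 0 0 -1.2 0 0 0;0 0 0 -2.4 0 0 0;0 0 0 -2.4 0 0 0'
python3 -c "from h import *; goal(.59,-.2421,.11,91.7);s=sense();print(s['contact_force'],s['gripper_force'],s['joint_pos'])"
```

```text
time_s: 40.75
tcp_pos: [0.5336, -0.0872, 0.0234]
orientation: [0.663, 0.748, 0.001, 0.002]
contact_force: [0.4, -0.4, -0.1]
finger_gap: 0.0518
gripper_force: 0.0
time_s: 41.25
tcp_pos: [0.5331, -0.0874, 0.0229]
orientation: [0.663, 0.748, 0.001, 0.001]
contact_force: [-1.3, 1.3, 8.2]
finger_gap: 0.0391
gripper_force: 40.9
time_s: 41.62
tcp_pos: [0.5341, -0.0877, 0.1213]
orientation: [0.663, 0.748, 0.002, 0.003]
contact_force: [1.2, -0.7, -5.7]
finger_gap: 0.0391
gripper_force: 44.1
shift [-3.999  0.922  0.296] turn [  0.05   0.08 -16.96] | tcp [ 0.5341 -0.0877  0.1213] t 41.62 gap 0.0391
[ 1.21870159 -0.66010019 -5.72529555] 44.0997576713562 [-1.62691217e-01  4.52174089e-02 -8.02784645e-02  1.43818009e+00
 -1.85022014e-05  1.28811464e+00]
```

```bash
python3 -m inch '0 -0.8 0.1 0 0 0 -2;0 -1.6 0.3 0 0 0 -4;0 -2.4 0.4 0 0 0 -6;0 -3.2 0.5 0 0 0 -8;0 -4 0.6 0 0 0 -10'
python3 -c "from h import *; goal(.59,-.2421,.11,91.7)"
```

```text
time_s: 42.25
tcp_pos: [0.5747, -0.2441, 0.1151]
orientation: [0.282, 0.959, 0.0, -0.001]
contact_force: [0.4, -0.9, -4.4]
finger_gap: 0.039
gripper_force: 44.0
shift [-0.294  0.25   0.127] turn [ 0.   -0.02 -6.9 ] | tcp [ 0.5747 -0.2441  0.1151] t 42.25 gap 0.039
```

```bash
python3 -m inch '0 -0.1 0.1 0 0 0 -2;0 -0.2 0.2 0 0 0 -4;0 -0.29 0.25 0.1 0 0 -6;0 -0.29 0.25 0.1 0 0 -6.9;0 -0.29 0.25 0.1 0 0 -6.9'
python3 -m inch '0 0 0 0 0 0 0;0 0 0 0 0 0 0'
python3 - <<'E'
from h import *
goal(.59,-.2421,.030,91.7)
c=camera("top");W=cloud(c)
show([k for k in clusters(W,0.10,0.14,box=(.5,.7,-.3,-.19))])
E
```

```text
time_s: 42.88
tcp_pos: [0.5897, -0.241, 0.1112]
orientation: [-0.012, 1.0, 0.0, -0.001]
contact_force: [0.3, 0.1, -3.8]
finger_gap: 0.0391
gripper_force: 44.0
time_s: 43.12
tcp_pos: [0.5901, -0.2412, 0.1125]
orientation: [-0.012, 1.0, 0.0, -0.0]
contact_force: [0.1, 0.3, -5.2]
finger_gap: 0.0391
gripper_force: 44.0
shift [ 0.004 -0.022  2.063] turn [ 0.   -0.   -0.08] | tcp [ 0.5901 -0.2412  0.1125] t 43.12 gap 0.0391
mean [ 0.6337 -0.2249] rect [ 0.6336 -0.2236] LxW 0.032 0.013 yaw -31.0 z 0.1278 n 49
```

```bash
python3 -m inch '0 0 -0.02 1 0 0 0;0 0 -0.02 1.8 0 0 0;0 0 -0.02 2.0 0 0 0;0 0 -0.02 2.08 0 0 0;0 0 -0.02 2.08 0 0 0'
python3 -c "from h import *; goal(.606,-.2417,.029,91.7);print(sense()['contact_force'])"
```

```text
time_s: 43.8
tcp_pos: [0.591, -0.2423, 0.0309]
orientation: [-0.012, 1.0, -0.0, 0.001]
contact_force: [-0.2, 0.5, -3.9]
finger_gap: 0.0391
gripper_force: 43.9
shift [-0.376  0.006  0.048] turn [-0.01  0.02 -0.06] | tcp [ 0.591  -0.2423  0.0309] t 43.8 gap 0.0391
[-0.15360836  0.50086349 -3.85921882]
```

```bash
python3 -m inch '0 0 0 0.05 0 0 0;0 -0.15 0 0.05 0 0 0;0 -0.27 0 0.05 0 0 0;0 -0.3 0 0.05 0 0 0'
python3 -m inch '0 -0.03 0 0 0 0 0;0 -0.03 0 0 0 0 0'
python3 -m inch '0 -0.03 0 0 0 0 0;0 -0.03 0 0 0 0 0'
```

```text
time_s: 44.3
tcp_pos: [0.6029, -0.242, 0.029]
orientation: [-0.012, 1.0, -0.0, 0.0]
contact_force: [-6.0, -0.6, 6.6]
finger_gap: 0.0389
gripper_force: 45.5
time_s: 44.55
tcp_pos: [0.604, -0.242, 0.029]
orientation: [-0.012, 1.0, -0.0, 0.001]
contact_force: [-5.3, -0.8, 7.8]
finger_gap: 0.0393
gripper_force: 45.5
time_s: 44.8
tcp_pos: [0.6052, -0.242, 0.029]
orientation: [-0.012, 1.0, -0.0, 0.001]
contact_force: [-4.9, -0.3, 7.0]
finger_gap: 0.0389
gripper_force: 45.4
```

```bash
python3 -m inch '0 -0.03 0 0 0 0 0;0 -0.03 0 0 0 0 0'
python3 -m inch '0 -0.03 0 0 0 0 0;0 -0.03 0 0 0 0 0'
python3 -m inch '0 -0.02 0 0 0 0 0;0 -0.02 0 0 0 0 0'
```

```text
time_s: 45.05
tcp_pos: [0.6064, -0.2419, 0.029]
orientation: [-0.012, 1.0, -0.0, 0.001]
contact_force: [-4.9, -0.6, 7.4]
finger_gap: 0.0388
gripper_force: 45.4
time_s: 45.3
tcp_pos: [0.6069, -0.242, 0.029]
orientation: [-0.012, 1.0, -0.0, -0.0]
contact_force: [-9.9, -0.8, 9.4]
finger_gap: 0.039
gripper_force: 45.6
time_s: 45.55
tcp_pos: [0.6069, -0.2419, 0.029]
orientation: [-0.012, 1.0, -0.0, -0.001]
contact_force: [-13.0, -0.1, 11.5]
finger_gap: 0.0391
gripper_force: 45.8
```

```bash
python3 -m inch '1 0 0 0 0 0 0;1 0 0 0 0 0 0;1 0 0 0 0 0 0;1 0 0 0 0 0 0'
python3 -m inch '1 0 0 -1 0 0 0;1 0 0 -2.2 0 0 0;1 1.3 0 -2.2 0 0 0;1 2.6 0.5 -2.2 0 0 0;1 3.9 1.5 -2.2 0 0 0'
python3 - <<'E'
from h import *
c=camera("top");W=cloud(c)
show([k for k in clusters(W,0.034,0.055) if k[2]<.15 and .012<k[3]<.045 and k[0][0]<.7 and k[0][1]<.2])
goal(.4375,.0894,.12,-12.4)
E
```

```text
time_s: 46.05
tcp_pos: [0.608, -0.2416, 0.0275]
orientation: [-0.012, 1.0, -0.0, 0.0]
contact_force: [-0.1, 0.2, 0.2]
finger_gap: 0.0855
gripper_force: 0.0
time_s: 46.68
tcp_pos: [0.4515, -0.1872, 0.1154]
orientation: [-0.011, 1.0, -0.0, 0.0]
contact_force: [-0.8, -0.1, 0.4]
finger_gap: 0.0856
gripper_force: 0.0
mean [ 0.6201 -0.4367] rect [ 0.6192 -0.4347] LxW 0.043 0.015 yaw 30.9 z 0.0436 n 40
mean [ 0.6009 -0.4019] rect [ 0.6009 -0.404 ] LxW 0.045 0.015 yaw 30.9 z 0.0448 n 34
mean [0.4389 0.0895] rect [0.439  0.0892] LxW 0.072 0.040 yaw 78.0 z 0.0398 n 367
shift [ 0.016  6.806 -0.126] turn [  0.08  -0.03 -15.25] | tcp [ 0.4445 -0.1827  0.1141] t 46.73 gap 0.0849
```

```bash
python3 -m inch '1 0 1.4 0 0 0 -2;1 0 2.8 0 0 0 -4;1 0 4.2 0 0 0 -6;1 0 5.6 0 0 0 -8;1 0 6.8 -0.1 0 0 -10'
python3 -c "from h import *; goal(.4375,.0894,.12,-12.2)"
```

```text
time_s: 47.35
tcp_pos: [0.4461, 0.0867, 0.1197]
orientation: [-0.436, 0.9, -0.0, 0.0]
contact_force: [1.2, -0.7, 0.7]
finger_gap: 0.0853
gripper_force: 0.0
shift [ 0.079  0.21  -0.008] turn [-0.    0.   -5.21] | tcp [0.4461 0.0867 0.1197] t 47.35 gap 0.0853
```

```bash
python3 -m inch '1 0 0.1 0 0 0 -2;1 0.08 0.2 0 0 0 -4;1 0.08 0.2 0 0 0 -5.2;1 0.08 0.2 0 0 0 -5.2'
python3 -c "from h import *; goal(.4375,.0894,.022,-12.2)"
```

```text
time_s: 47.85
tcp_pos: [0.4382, 0.0873, 0.1197]
orientation: [-0.625, 0.781, -0.0, 0.0]
contact_force: [0.1, 0.9, 0.2]
finger_gap: 0.0855
gripper_force: 0.0
shift [-0.046  0.03   2.442] turn [-0.    0.   -0.09] | tcp [0.4382 0.0873 0.1197] t 47.85 gap 0.0855
```

```bash
python3 -m inch '1 -0.04 0.02 1.2 0 0 0;1 -0.04 0.02 2.43 0 0 0;1 -0.04 0.02 2.43 0 0 0;0 -0.04 0.02 2.43 0 0 0;0 -0.04 0.02 2.43 0 0 0'
python3 -m inch '0 0 0 0 0 0 0;0 0 0 0 0 0 0;0 0 0 0 0 0 0;0 0 0 0 0 0 0'
python3 -m inch '0 0 0 -1.2 0 0 0;0 0 0 -2.4 0 0 0;0 0 0 -2.4 0 0 0'
python3 -c "from h import *; goal(.495,-.2447,.12,91.7);s=sense();print(s['contact_force'],s['gripper_force'],s['joint_pos'][5])"
```

```text
time_s: 48.48
tcp_pos: [0.4391, 0.0892, 0.0246]
orientation: [-0.625, 0.781, -0.001, 0.001]
contact_force: [0.3, -0.1, 0.6]
finger_gap: 0.0518
gripper_force: 0.0
time_s: 48.98
tcp_pos: [0.4388, 0.0892, 0.0242]
orientation: [-0.625, 0.781, -0.001, 0.001]
contact_force: [-1.1, -0.9, 6.5]
finger_gap: 0.039
gripper_force: 40.5
time_s: 49.35
tcp_pos: [0.4398, 0.0893, 0.1225]
orientation: [-0.625, 0.781, -0.002, 0.003]
contact_force: [-0.1, 0.7, -3.9]
finger_gap: 0.0391
gripper_force: 43.3
shift [ 7.847 -3.173  0.061] turn [-0.04  0.07 15.13] | tcp [0.4398 0.0893 0.1225] t 49.35 gap 0.0391
[-0.08533654  0.69917709 -3.93290071] 43.27527701854706 -1.1498967751081242
```

```bash
python3 -m inch '0 1.4 -0.5 0 0 0 2;0 2.8 -1.1 0 0 0 4;0 4.2 -1.7 0 0 0 6;0 5.6 -2.3 0 0 0 8;0 7 -2.8 0 0 0 10'
python3 -c "from h import *; goal(.495,-.2447,.12,91.7)"
```

```text
time_s: 49.98
tcp_pos: [0.4855, -0.2107, 0.1171]
orientation: [-0.234, 0.972, 0.0, -0.0]
contact_force: [0.4, 0.3, -3.1]
finger_gap: 0.0387
gripper_force: 43.2
shift [ 0.175 -0.864 -0.072] turn [ 0.01 -0.01  5.07] | tcp [ 0.4855 -0.2107  0.1171] t 49.98 gap 0.0387
```

```bash
python3 -m inch '0 0.1 -0.4 0 0 0 2;0 0.17 -0.86 0 0 0 4;0 0.17 -0.86 0 0 0 5.1;0 0.17 -0.86 0 0 0 5.1;0 0.17 -0.86 0 0 0 5.1'
python3 -c "from h import *; goal(.495,-.2447,.032,91.7)"
```

```text
time_s: 50.6
tcp_pos: [0.4954, -0.2422, 0.1177]
orientation: [-0.018, 1.0, 0.0, -0.0]
contact_force: [-0.4, -0.1, -3.0]
finger_gap: 0.0386
gripper_force: 43.2
shift [ 0.01  -0.064  2.143] turn [ 0.   -0.01  0.06] | tcp [ 0.4954 -0.2422  0.1177] t 50.6 gap 0.0386
```

```bash
python3 -m inch '0 0 -0.04 1 0 0 0;0 0 -0.06 1.9 0 0 0;0 0 -0.06 2.1 0 0 0;0 0 -0.06 2.18 0 0 0;0 0 -0.06 2.2 0 0 0'
python3 -c "from h import *; goal(.513,-.244,.0300,91.7);print(sense()['contact_force'])"
```

```text
time_s: 51.22
tcp_pos: [0.4965, -0.2451, 0.0317]
orientation: [-0.017, 1.0, -0.0, 0.001]
contact_force: [0.0, 0.1, -4.1]
finger_gap: 0.039
gripper_force: 43.2
shift [-0.414  0.014  0.044] turn [-0.01  0.02  0.04] | tcp [ 0.4965 -0.2451  0.0317] t 51.23 gap 0.039
[ 0.03533166  0.13526164 -4.10603676]
```

```bash
python3 -m inch '0 0 0 0.05 0 0 0;0 -0.15 0 0.05 0 0 0;0 -0.3 0.01 0.05 0 0 0;0 -0.4 0.01 0.05 0 0 0;0 -0.4 0.01 0.05 0 0 0'
python3 -m inch '0 -0.03 0 0 0 0 0;0 -0.03 0 0 0 0 0'
python3 -m inch '0 -0.03 0 0 0 0 0;0 -0.03 0 0 0 0 0'
```

```text
time_s: 51.85
tcp_pos: [0.5127, -0.2445, 0.0303]
orientation: [-0.016, 1.0, -0.001, 0.001]
contact_force: [-0.6, -0.0, 6.2]
finger_gap: 0.0391
gripper_force: 44.3
time_s: 52.1
tcp_pos: [0.5133, -0.2445, 0.0303]
orientation: [-0.016, 1.0, -0.001, 0.001]
contact_force: [-4.9, 0.1, 7.1]
finger_gap: 0.0392
gripper_force: 44.5
time_s: 52.35
tcp_pos: [0.5144, -0.2445, 0.0303]
orientation: [-0.016, 1.0, -0.001, 0.001]
contact_force: [-5.4, -0.2, 7.7]
finger_gap: 0.0393
gripper_force: 44.5
```

```bash
python3 -m inch '0 -0.03 0 0 0 0 0;0 -0.03 0 0 0 0 0'
python3 -m inch '0 -0.03 0 0 0 0 0;0 -0.03 0 0 0 0 0'
python3 -m inch '0 -0.02 0 0 0 0 0;0 -0.02 0 0 0 0 0'
```

```text
time_s: 52.6
tcp_pos: [0.5145, -0.2444, 0.0303]
orientation: [-0.016, 1.0, -0.001, -0.0]
contact_force: [-11.6, -0.7, 10.9]
finger_gap: 0.0391
gripper_force: 44.9
time_s: 52.85
tcp_pos: [0.5146, -0.2444, 0.0303]
orientation: [-0.016, 1.0, -0.001, -0.001]
contact_force: [-17.7, -1.5, 16.1]
finger_gap: 0.0388
gripper_force: 45.3
time_s: 53.1
tcp_pos: [0.5146, -0.2444, 0.0303]
orientation: [-0.016, 1.0, -0.001, -0.002]
contact_force: [-20.3, 0.8, 17.5]
finger_gap: 0.0389
gripper_force: 45.6
```

```bash
python3 -m inch '1 0 0 0 0 0 0;1 0 0 0 0 0 0;1 0 0 0 0 0 0;1 0 0 0 0 0 0'
python3 -m inch '1 0 0 -1 0 0 0;1 0 0 -2.4 0 0 0;1 0.5 1.3 -2.9 0 0 -2;1 0.5 2.6 -2.9 0 0 -4;1 0.5 3.9 -2.9 0 0 -6'
python3 - <<'E'
from h import *
for n in("top","side"):
    c=camera(n);W=cloud(c)
    if n=="top":
        np.savez("top4.npz",**c); show([k for k in clusters(W,0.034,0.055,box=(.4,.655,-.3,-.19))])
    show([k for k in clusters(W,0.094,0.11,box=(.45,.6,.2,.4))])
goal(.5424,.306,.15,-17.5)
E
```

```text
time_s: 53.6
tcp_pos: [0.5174, -0.2437, 0.0283]
orientation: [-0.017, 1.0, 0.0, 0.0]
contact_force: [0.3, -0.1, 0.0]
finger_gap: 0.0853
gripper_force: 0.0
time_s: 54.22
tcp_pos: [0.4921, -0.0872, 0.1448]
orientation: [-0.277, 0.961, -0.0, 0.001]
contact_force: [0.8, -0.3, -0.4]
finger_gap: 0.0854
gripper_force: 0.0
mean [ 0.5688 -0.243 ] rect [ 0.5692 -0.2435] LxW 0.172 0.041 yaw 1.5 z 0.0460 n 885
mean [0.5451 0.3042] rect [0.5456 0.3048] LxW 0.055 0.040 yaw 71.0 z 0.1033 n 307
mean [0.5414 0.3135] rect [0.5416 0.3084] LxW 0.058 0.042 yaw 70.6 z 0.1030 n 370
shift [-6.296  7.576 -0.123] turn [ 0.    0.01 -8.02] | tcp [ 0.492  -0.0848  0.1447] t 54.33 gap 0.0852
```

```bash
python3 -m inch '1 -1.1 1 0 0 0 -2;1 -2.2 2 0 0 0 -4;1 -3.3 3 0 0 0 -6;1 -4.5 4 0 0 0 -8;1 -5.5 5 0 0 0 -8'
python3 -c "from h import *; goal(.543,.3055,.14,-18.5)"
```

```text
time_s: 54.95
tcp_pos: [0.5741, 0.1994, 0.1441]
orientation: [-0.588, 0.809, -0.0, 0.0]
contact_force: [0.3, -0.0, -0.0]
finger_gap: 0.0857
gripper_force: 0.0
shift [-2.283  1.56   0.102] turn [-0.   0.   0.1] | tcp [0.5741 0.1994 0.1441] t 54.95 gap 0.0857
```

```bash
python3 -m inch '1 -0.6 1 0 0 0 0;1 -1.8 1.5 0 0 0 0;1 -2.28 1.56 0.1 0 0 0;1 -2.28 1.56 0.1 0 0 0;1 -2.28 1.56 0.1 0 0 0'
python3 -c "from h import *; goal(.543,.3055,.0835,-18.5)"
```

```text
time_s: 55.58
tcp_pos: [0.5428, 0.3025, 0.1401]
orientation: [-0.586, 0.81, -0.0, -0.0]
contact_force: [1.3, 0.4, 0.4]
finger_gap: 0.0854
gripper_force: 0.0
shift [-0.075  0.018  1.415] turn [ 0.   -0.01  0.06] | tcp [0.5428 0.3025 0.1401] t 55.58 gap 0.0854
```

```bash
python3 -m inch '1 -0.05 0.02 0.7 0 0 0;1 -0.05 0.02 1.4 0 0 0;1 -0.05 0.02 1.4 0 0 0;0 -0.05 0.02 1.4 0 0 0;0 -0.05 0.02 1.4 0 0 0'
python3 -m inch '0 0 0 0 0 0 0;0 0 0 0 0 0 0;0 0 0 0 0 0 0;0 0 0 0 0 0 0'
python3 -m inch '0 0 0 -0.7 0 0 0;0 0 0 -1.3 0 0 0;0 0 0 -1.3 0 0 0'
python3 -c "from h import *; goal(.43,-.2465,.13,91.7);s=sense();print(s['contact_force'],s['gripper_force'])"
```

```text
time_s: 56.2
tcp_pos: [0.5431, 0.3058, 0.086]
orientation: [-0.587, 0.81, -0.0, 0.001]
contact_force: [-0.1, 0.8, 0.7]
finger_gap: 0.0515
gripper_force: 0.0
time_s: 56.7
tcp_pos: [0.5424, 0.3059, 0.0845]
orientation: [-0.587, 0.81, -0.0, 0.0]
contact_force: [0.3, 0.2, 1.0]
finger_gap: 0.0387
gripper_force: 47.6
time_s: 57.08
tcp_pos: [0.5428, 0.3062, 0.1377]
orientation: [-0.587, 0.81, -0.0, 0.001]
contact_force: [-0.3, 0.2, -1.5]
finger_gap: 0.0388
gripper_force: 47.3
shift [14.009 -1.616  0.169] turn [-0.    0.03 14.04] | tcp [0.5428 0.3062 0.1377] t 57.08 gap 0.0388
[-0.30521868  0.16652114 -1.51167142] 47.327701449394226
```

```bash
python3 -m inch '0 1.4 -0.16 0 0 0 2;0 2.9 -0.32 0 0 0 4;0 4.4 -0.5 0 0 0 6;0 5.9 -0.65 0 0 0 8;0 7.4 -0.8 0 0 0 10'
python3 -c "from h import *; goal(.43,-.2465,.13,91.7)"
```

```text
time_s: 57.7
tcp_pos: [0.4793, 0.0129, 0.1346]
orientation: [-0.187, 0.982, 0.0, -0.001]
contact_force: [1.3, -0.9, -2.2]
finger_gap: 0.0388
gripper_force: 47.3
shift [ 3.53  -5.577  0.118] turn [ 0.   -0.02  3.97] | tcp [0.4793 0.0129 0.1346] t 57.7 gap 0.0388
```

```bash
python3 -m inch '0 0.8 -1.2 0 0 0 1.5;0 1.6 -2.4 0 0 0 3;0 2.4 -3.6 0 0 0 4;0 3 -4.8 0 0 0 4;0 3.5 -5.55 0 0 0 4'
python3 -m inch '0 0 0 0 0 0 0;0 0 0 0 0 0 0'
python3 -c "from h import *; goal(.43,-.2465,.03,91.7)"
```

```text
time_s: 58.32
tcp_pos: [0.4323, -0.2455, 0.1345]
orientation: [-0.016, 1.0, 0.001, -0.001]
contact_force: [0.2, 0.5, -2.7]
finger_gap: 0.0392
gripper_force: 47.3
time_s: 58.58
tcp_pos: [0.433, -0.2432, 0.1351]
orientation: [-0.016, 1.0, 0.001, -0.001]
contact_force: [0.8, 1.0, -1.7]
finger_gap: 0.0392
gripper_force: 47.2
shift [ 0.074 -0.083  2.628] turn [ 0.01 -0.02  0.03] | tcp [ 0.433  -0.2432  0.1351] t 58.58 gap 0.0392
```

```bash
python3 -m inch '0 0.05 -0.08 1.2 0 0 0;0 0.05 -0.08 2.2 0 0 0;0 0.05 -0.08 2.55 0 0 0;0 0.05 -0.08 2.63 0 0 0;0 0.05 -0.08 2.65 0 0 0'
python3 -c "from h import *; goal(.45,-.246,.0278,91.7);print(sense()['contact_force'])"
```

```text
time_s: 59.2
tcp_pos: [0.4324, -0.247, 0.0317]
orientation: [-0.017, 1.0, -0.0, 0.001]
contact_force: [0.1, 0.5, -0.9]
finger_gap: 0.039
gripper_force: 47.2
shift [-0.44   0.012  0.098] turn [-0.01  0.02  0.04] | tcp [ 0.4324 -0.247   0.0317] t 59.2 gap 0.039
[ 0.13079831  0.52415075 -0.93014405]
```

```bash
python3 -m inch '0 0 0 0.05 0 0 0;0 0 0 0.05 0 0 0'
python3 -m inch '0 0 0 0.03 0 0 0;0 0 0 0.03 0 0 0'
python3 -m inch '0 -0.15 0.01 0 0 0 0;0 -0.28 0.01 0 0 0 0;0 -0.34 0.01 0 0 0 0;0 -0.34 0.01 0 0 0 0'
```

```text
time_s: 59.45
tcp_pos: [0.4319, -0.2471, 0.0289]
orientation: [-0.016, 1.0, -0.0, 0.0]
contact_force: [-0.1, 0.0, -1.0]
finger_gap: 0.0387
gripper_force: 47.2
time_s: 59.7
tcp_pos: [0.4319, -0.2472, 0.0288]
orientation: [-0.016, 1.0, -0.0, 0.001]
contact_force: [-3.6, 2.8, 10.1]
finger_gap: 0.0387
gripper_force: 48.6
time_s: 60.2
tcp_pos: [0.4456, -0.2468, 0.0288]
orientation: [-0.016, 1.0, -0.001, 0.001]
contact_force: [-3.3, -0.3, 8.8]
finger_gap: 0.0389
gripper_force: 48.6
```

```bash
python3 -m inch '0 -0.04 0 -0.02 0 0 0;0 -0.08 0 -0.02 0 0 0;0 -0.08 0 -0.02 0 0 0'
python3 -m inch '0 -0.03 0 0 0 0 0;0 -0.03 0 0 0 0 0'
python3 -m inch '0 -0.03 0 0 0 0 0;0 -0.03 0 0 0 0 0'
```

```text
time_s: 60.58
tcp_pos: [0.4486, -0.2464, 0.0288]
orientation: [-0.016, 1.0, -0.0, 0.0]
contact_force: [-2.9, -0.6, 7.3]
finger_gap: 0.0386
gripper_force: 48.3
time_s: 60.82
tcp_pos: [0.4497, -0.2463, 0.0288]
orientation: [-0.016, 1.0, -0.0, 0.0]
contact_force: [-2.6, -0.5, 6.0]
finger_gap: 0.0389
gripper_force: 48.4
time_s: 61.08
tcp_pos: [0.4509, -0.2463, 0.0288]
orientation: [-0.016, 1.0, -0.0, 0.0]
contact_force: [-3.5, 1.3, 7.8]
finger_gap: 0.0391
gripper_force: 48.3
```

```bash
python3 -m inch '0 -0.03 0 0 0 0 0;0 -0.03 0 0 0 0 0'
python3 -m inch '0 -0.03 0 0 0 0 0;0 -0.03 0 0 0 0 0'
python3 -m inch '0 -0.03 0 0 0 0 0;0 -0.03 0 0 0 0 0'
```

```text
time_s: 61.32
tcp_pos: [0.4512, -0.2462, 0.0287]
orientation: [-0.016, 1.0, -0.0, -0.001]
contact_force: [-8.1, -0.9, 11.1]
finger_gap: 0.0388
gripper_force: 48.6
time_s: 61.58
tcp_pos: [0.4513, -0.2462, 0.0287]
orientation: [-0.016, 1.0, -0.0, -0.002]
contact_force: [-15.5, 0.1, 15.0]
finger_gap: 0.0389
gripper_force: 49.1
time_s: 61.82
tcp_pos: [0.4513, -0.2462, 0.0288]
orientation: [-0.016, 1.0, -0.001, -0.003]
contact_force: [-21.9, -0.4, 17.1]
finger_gap: 0.0389
gripper_force: 49.6
```

```bash
python3 -m inch '1 0 0 0 0 0 0;1 0 0 0 0 0 0;1 0 0 0 0 0 0;1 0 0 0 0 0 0'
python3 -m inch '1 0 0 -1 0 0 0;1 0 0 -2 0 0 0;0 1 0 -2 0 0 0;0 2 0 -2 0 0 0;0 2 0 -2 0 0 0'
python3 -m inch '0 0 0 0 0 0 0;0 0 0 0 0 0 0;0 0 0 0 0 0 0'
python3 - <<'E'
from h import *
goal(.385,-.2478,.022,91.7)
c=camera("top");W=cloud(c)
show([k for k in clusters(W,0.037,0.056,box=(.4,.70,-.3,-.19))])
i=c["img"][160:300,310:390,::-1];cv2.imwrite("pics/top5.png",cv2.resize(i,None,fx=4,fy=4,interpolation=cv2.INTER_CUBIC))
E
```

```text
time_s: 62.32
tcp_pos: [0.4545, -0.2457, 0.0278]
orientation: [-0.017, 1.0, 0.0, 0.0]
contact_force: [-0.3, -0.0, -0.9]
finger_gap: 0.0854
gripper_force: 0.0
time_s: 62.95
tcp_pos: [0.3728, -0.2485, 0.1082]
orientation: [-0.016, 1.0, -0.0, 0.0]
contact_force: [0.1, -0.5, 0.3]
finger_gap: 0.0321
gripper_force: 0.0
time_s: 63.32
tcp_pos: [0.3748, -0.2483, 0.1077]
orientation: [-0.017, 1.0, 0.0, -0.0]
contact_force: [-0.0, -0.0, -0.5]
finger_gap: -0.0001
gripper_force: 0.0
shift [-0.255  0.004  2.142] turn [ 0.   -0.    0.04] | tcp [ 0.3748 -0.2483  0.1077] t 63.33 gap -0.0001
mean [ 0.5442 -0.2437] rect [ 0.5495 -0.2436] LxW 0.244 0.046 yaw -0.6 z 0.0457 n 1216
```

View pics/top5.png

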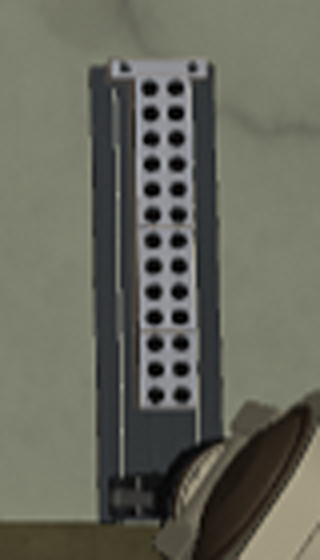

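The row looks complete: three blocks butted to the stop and inside the lines, at columns 135–195. One light push on the end face will take out any residual gaps.

```bash
python3 -m inch '0 -0.25 0.02 1 0 0 0;0 -0.25 0.02 2.1 0 0 0;0 -0.25 0.02 2.1 0 0 0;0 -0.7 0.03 2.1 0 0 0;0 -0.7 0.03 2.1 0 0 0'
python3 -m inch '0 -0.1 0 0 0 0 0;0 -0.1 0 0 0 0 0'
python3 -m inch '0 -0.06 0 0 0 0 0;0 -0.06 0 0 0 0 0'
```

```text
time_s: 64.0
tcp_pos: [0.4047, -0.2469, 0.0259]
orientation: [-0.017, 1.0, -0.001, 0.001]
contact_force: [0.1, -0.0, 0.1]
finger_gap: 0.0005
gripper_force: 0.0
time_s: 64.25
tcp_pos: [0.4068, -0.2463, 0.0245]
orientation: [-0.017, 1.0, -0.0, 0.0]
contact_force: [0.0, -1.1, 0.2]
finger_gap: -0.0001
gripper_force: 0.0
time_s: 64.5
tcp_pos: [0.4087, -0.2461, 0.0239]
orientation: [-0.016, 1.0, -0.0, -0.0]
contact_force: [0.6, 0.2, -0.2]
finger_gap: 0.0001
gripper_force: 0.0
```

```bash
for i in 1; do python3 -m inch '0 -0.06 0 0 0 0 0;0 -0.06 0 0 0 0 0'; done
python3 -m inch '0 -0.05 0 0 0 0 0;0 -0.05 0 0 0 0 0'
python3 -m inch '0 -0.04 0 0 0 0 0;0 -0.04 0 0 0 0 0'
```

```text
time_s: 64.75
tcp_pos: [0.4112, -0.246, 0.0239]
orientation: [-0.016, 1.0, -0.0, 0.0]
contact_force: [0.3, 0.1, -0.9]
finger_gap: 0.0003
gripper_force: 0.0
time_s: 65.0
tcp_pos: [0.4132, -0.246, 0.0239]
orientation: [-0.016, 1.0, -0.0, 0.0]
contact_force: [0.5, -1.0, 0.1]
finger_gap: 0.0001
gripper_force: 0.0
time_s: 65.25
tcp_pos: [0.4136, -0.2459, 0.0239]
orientation: [-0.016, 1.0, -0.0, -0.001]
contact_force: [-7.1, 0.1, 4.1]
finger_gap: 0.0002
gripper_force: 3.4
```

```bash
python3 -m inch '0 -0.04 0 0 0 0 0;0 -0.04 0 0 0 0 0'
python3 -m inch '0 -0.04 0 0 0 0 0;0 -0.04 0 0 0 0 0'
python3 -m inch '0 0.3 0 0 0 0 0;0 0.8 0 0 0 0 0;0 0.8 0 -1.2 0 0 0;0 0.8 0 -2.5 0 0 0;0 0.8 0 -2.5 0 0 0'
python3 -m inch '0 0.5 1.4 0 0 0 0;0 0.5 2.8 0 0 0 0;0 0.5 4.2 0 0 0 0;0 0.5 4.2 0 0 0 0'
python3 - <<'E'
from h import *
for n in("top","side"):
    c=camera(n);W=cloud(c)
    show([k for k in clusters(W,0.040,0.056,box=(.4,.70,-.3,-.19))])
    i=c["img"][160:300,310:390,::-1] if n=="top" else c["img"][160:230,240:390,::-1]
    cv2.imwrite(f"pics/{n}6.png",cv2.resize(i,None,fx=4,fy=4,interpolation=cv2.INTER_CUBIC))
print(sense()["contact_force"])
E
```

```text
time_s: 65.5
tcp_pos: [0.4137, -0.2459, 0.0239]
orientation: [-0.016, 1.0, -0.0, -0.003]
contact_force: [-15.4, -0.9, 10.2]
finger_gap: -0.0001
gripper_force: 8.1
time_s: 65.75
tcp_pos: [0.4137, -0.2458, 0.0238]
orientation: [-0.016, 1.0, -0.0, -0.004]
contact_force: [-25.3, -0.2, 15.6]
finger_gap: -0.0001
gripper_force: 12.8
time_s: 66.38
tcp_pos: [0.3876, -0.2479, 0.128]
orientation: [-0.016, 1.0, -0.002, 0.003]
contact_force: [-0.1, -0.8, -1.3]
finger_gap: -0.0002
gripper_force: 0.0
time_s: 66.88
tcp_pos: [0.3601, -0.0766, 0.1233]
orientation: [-0.019, 1.0, 0.0, 0.0]
contact_force: [0.3, -1.0, -0.3]
finger_gap: 0.0
gripper_force: 0.0
mean [ 0.6074 -0.2421] rect [ 0.608  -0.2419] LxW 0.109 0.040 yaw 0.9 z 0.0461 n 542
mean [ 0.4793 -0.2462] rect [ 0.4797 -0.2463] LxW 0.126 0.038 yaw 0.4 z 0.0460 n 620
mean [ 0.6025 -0.2343] rect [ 0.6035 -0.2394] LxW 0.106 0.053 yaw 0.0 z 0.0456 n 240
mean [ 0.4753 -0.2399] rect [ 0.4755 -0.2435] LxW 0.125 0.051 yaw -0.9 z 0.0456 n 287
[ 0.49582283  0.06361694 -0.40148845]
```

View pics/top6.png

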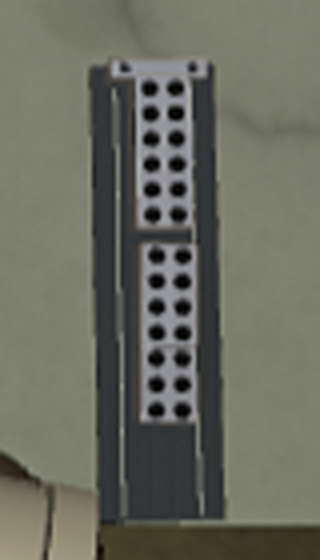

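View pics/side6.png

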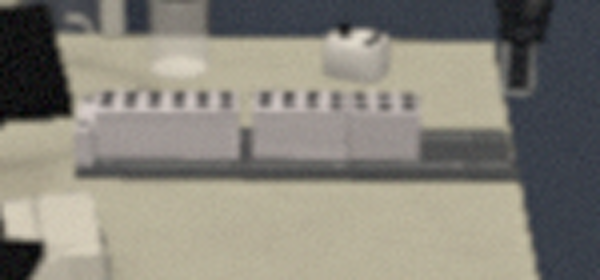

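After the push the 72 and 54 together sit about 11 mm back from the 108, with a gap at row ~235 in the crop. That fits the announced knock. Pushing them back up.

```bash
python3 -m inch '0 0 -1.4 0 0 0 0;0 0 -2.8 0 0 0 0;0 -0.1 -4.25 0 0 0 0;0 -0.1 -4.25 0 0 0 0;0 -0.1 -4.25 0 0 0 0'
python3 -c "from h import *; goal(.38,-.2475,.022,91.7)"
```

```text
time_s: 67.6
tcp_pos: [0.3691, -0.2501, 0.1232]
orientation: [-0.015, 1.0, 0.001, -0.001]
contact_force: [0.8, -0.1, -0.1]
finger_gap: 0.0003
gripper_force: 0.0
shift [-0.276  0.055  2.53 ] turn [ 0.01 -0.01  0.  ] | tcp [ 0.3691 -0.2501  0.1232] t 67.6 gap 0.0003
```

```bash
python3 -m inch '0 -0.25 0.05 1.2 0 0 0;0 -0.25 0.05 2.5 0 0 0;0 -0.25 0.05 2.5 0 0 0;0 -0.45 0.05 2.5 0 0 0;0 -0.6 0.05 2.5 0 0 0'
python3 -m inch '0 -0.1 0 0 0 0 0;0 -0.18 0 0 0 0 0;0 -0.18 0 0 0 0 0'
python3 -m inch '0 -0.08 0 0 0 0 0;0 -0.15 0 0 0 0 0;0 -0.15 0 0 0 0 0'
```

```text
time_s: 68.22
tcp_pos: [0.3959, -0.2472, 0.0264]
orientation: [-0.017, 1.0, -0.001, 0.002]
contact_force: [-0.2, -1.0, 0.4]
finger_gap: -0.0002
gripper_force: 0.0
time_s: 68.6
tcp_pos: [0.4013, -0.2464, 0.0241]
orientation: [-0.016, 1.0, -0.0, 0.0]
contact_force: [-0.3, -0.5, -0.7]
finger_gap: 0.0
gripper_force: 0.0
time_s: 68.97
tcp_pos: [0.4072, -0.2462, 0.0239]
orientation: [-0.016, 1.0, -0.0, -0.0]
contact_force: [-1.9, -0.7, 1.1]
finger_gap: 0.0001
gripper_force: 0.7
```

```bash
python3 -m inch '0 -0.05 0 0 0 0 0;0 -0.1 0 0 0 0 0;0 -0.1 0 0 0 0 0'
python3 -m inch '0 -0.05 0 0 0 0 0;0 -0.05 0 0 0 0 0'
python3 -m inch '0 -0.03 0 0 0 0 0;0 -0.03 0 0 0 0 0'
```

```text
time_s: 69.35
tcp_pos: [0.4114, -0.246, 0.0239]
orientation: [-0.016, 1.0, 0.0, 0.0]
contact_force: [-1.1, -0.3, 1.4]
finger_gap: 0.0001
gripper_force: 0.7
time_s: 69.6
tcp_pos: [0.4133, -0.2459, 0.0239]
orientation: [-0.016, 1.0, 0.0, 0.0]
contact_force: [-2.4, 0.4, -0.3]
finger_gap: -0.0001
gripper_force: 0.8
time_s: 69.85
tcp_pos: [0.4134, -0.2459, 0.0239]
orientation: [-0.016, 1.0, -0.0, -0.001]
contact_force: [-7.9, -0.3, 2.9]
finger_gap: -0.0
gripper_force: 4.0
```

```bash
python3 -m inch '0 -0.04 0 0 0 0 0;0 -0.04 0 0 0 0 0'
python3 -m inch '0 0.05 0 0 0 0 0;0 0.1 0 0 0 0 0;0 0.5 0 0 0 0 0;0 1 0 0 0 0 0;0 1 0 -1.2 0 0 0'
python3 -m inch '0 0 0 -1.2 0 0 0;0 0.5 1.4 -1.2 0 0 0;0 0.5 2.8 -1.2 0 0 0;0 0.5 4.2 -1.2 0 0 0;0 0.5 4.2 -1.2 0 0 0'
python3 - <<'E'
from h import *
for n in("top","side"):
    c=camera(n);W=cloud(c)
    show([k for k in clusters(W,0.040,0.056,box=(.4,.70,-.3,-.19))])
    i=c["img"][160:300,310:390,::-1] if n=="top" else c["img"][160:230,240:390,::-1]
    cv2.imwrite(f"pics/{n}7.png",cv2.resize(i,None,fx=4,fy=4,interpolation=cv2.INTER_CUBIC))
E
```

```text
time_s: 70.1
tcp_pos: [0.4135, -0.246, 0.0238]
orientation: [-0.016, 1.0, -0.0, -0.003]
contact_force: [-16.5, -0.6, 9.1]
finger_gap: -0.0004
gripper_force: 8.4
time_s: 70.72
tcp_pos: [0.3721, -0.2456, 0.069]
orientation: [-0.016, 1.0, 0.002, -0.003]
contact_force: [0.9, -1.2, -0.1]
finger_gap: -0.0003
gripper_force: 0.0
time_s: 71.35
tcp_pos: [0.3498, -0.0772, 0.1201]
orientation: [-0.019, 1.0, 0.0, 0.001]
contact_force: [0.2, 0.5, -0.2]
finger_gap: -0.0002
gripper_force: 0.0
mean [ 0.5437 -0.2442] rect [ 0.5437 -0.2444] LxW 0.232 0.041 yaw 1.7 z 0.0459 n 1163
mean [ 0.5385 -0.2372] rect [ 0.5403 -0.2406] LxW 0.233 0.051 yaw 1.6 z 0.0458 n 522
```

View pics/top7.png

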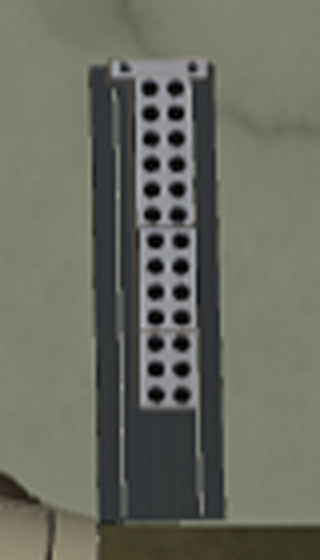

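View pics/side7.png

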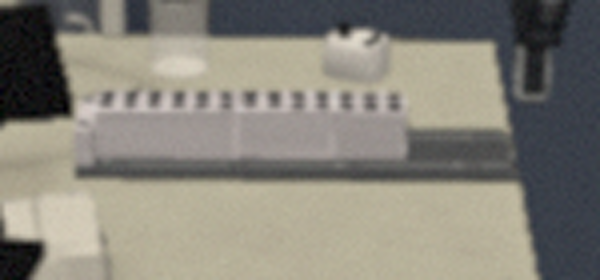

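```bash
python3 - <<'E'
from h import *
Ws=[cloud(camera("top")) for _ in range(4)]
for a,b in((.558,.655),(.485,.548),(.43,.475)):
    r=[]
    for W in Ws:
        q=W[(W[...,2]>.040)&(W[...,2]<.056)&(W[...,0]>a)&(W[...,0]<b)&(W[...,1]>-.3)&(W[...,1]<-.19)]
        rows=np.round(q[:,0]/.003)
        r.append(((q[:,1].max()+q[:,1].min())/2, q[:,1].mean(), np.degrees(np.arctan(np.polyfit(q[:,0],q[:,1],1)[0])),q[:,0].mean()))
    r=np.mean(r,0); print(np.round(r,4), "offset from axis", np.round(r[1]-(-.2583+.0275*r[3]),4))
print(sense()["time_s"])
E
```

```text
[-0.2416 -0.2422  1.0521  0.6069] offset from axis -0.0006
[-0.2452 -0.2458  0.3709  0.516 ] offset from axis -0.0017
[-0.2461 -0.2462 -0.2484  0.4516] offset from axis -0.0003
71.65
```

```bash
python3 -c "from station import *; print(finish_job())"
```

```text
the job is handed in; nothing more can be done
None
```

Job handed in at about 72 s: the 108, 72 and 54 mm blocks (no 90 mm block present) were each weighed alone for over five seconds in that order. They were then loaded in one row against the end stop with no visible gaps, after I pushed the 72 and 54 back up from an 11 mm gap, probably the announced knock.

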